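Stack a second layer of test bars on spacer sticks in the conditioning box

TASK

Slide the cover of the grey box open, lay the two wooden spacer sticks flat across the bars that already lie in it, one towards the front and one towards the back, and then set all the loose dumbbell bars from the worktop on the two sticks as a level second layer, side by side and pointing the same way as the lower bars. Then slide the cover fully shut. Leave the lower bars lying where they are and the other things on the worktop alone.

Things in the scene. Friction and masses are not known exactly. Their poses are not given: they have to be found in the camera images.
- cond_box: grey plastic box fixed to the worktop, open at the top. Origin: centre of its underside, z up, x pointing away from its front (the robot's side) along the slide. Inside 210 mm (x) by 216 mm (y), walls 4 to 6 mm thick, floor top at 6 mm, rim at 55 mm. Two aluminium guide rails outside the long sides (y = +-112 to +-117 mm, tops at 66 mm) run on 210 mm behind it
- cover (a joint): slide of the flat white cover of the box: 0 = box fully shut, 0.205 = fully open; it grows as the cover goes back along the box's +x. It stays where it is left; friction about 1.5 N
- cover_grip (a point): middle of the black upright grip strip near the cover's front edge: 14 mm thick along the box's x, 70 mm long along its y, 20 mm high (it stands on the cover, whose top is at z = 61 mm; strip top at 81 mm). Moves with the cover: 70 mm in front of the box's centre when shut, 135 mm behind it when open. The cover's underside is at 56 mm; it reaches 41 mm in front of this point and 181 mm behind it
- lower_bar_0: one of three lower bars that already lie on the floor of the box, side by side along its x, about 66 mm apart: flat dumbbell-shaped aluminium test bar, 170 mm long along its own x, 10 mm thick; the two end pads are 24 mm wide and 43 mm long, the waist between them (86 mm long) 14 mm wide; about 90 g. Origin: its centre, z square to its flat faces
- lower_bar_1: one of three lower bars that already lie on the floor of the box, side by side along its x, about 66 mm apart: flat dumbbell-shaped aluminium test bar, 170 mm long along its own x, 10 mm thick; the two end pads are 24 mm wide and 43 mm long, the waist between them (86 mm long) 14 mm wide; about 90 g. Origin: its centre, z square to its flat faces
- lower_bar_2: one of three lower bars that already lie on the floor of the box, side by side along its x, about 66 mm apart: flat dumbbell-shaped aluminium test bar, 170 mm long along its own x, 10 mm thick; the two end pads are 24 mm wide and 43 mm long, the waist between them (86 mm long) 14 mm wide; about 90 g. Origin: its centre, z square to its flat faces
- bar_0: a bar waiting on the worktop beside the box (may be absent): flat dumbbell-shaped aluminium test bar, 170 mm long along its own x, 10 mm thick; the two end pads are 24 mm wide and 43 mm long, the waist between them (86 mm long) 14 mm wide; about 90 g. Origin: its centre, z square to its flat faces
- bar_1: a bar waiting on the worktop beside the box (may be absent): flat dumbbell-shaped aluminium test bar, 170 mm long along its own x, 10 mm thick; the two end pads are 24 mm wide and 43 mm long, the waist between them (86 mm long) 14 mm wide; about 90 g. Origin: its centre, z square to its flat faces
- bar_2: a bar waiting on the worktop beside the box (may be absent): flat dumbbell-shaped aluminium test bar, 170 mm long along its own x, 10 mm thick; the two end pads are 24 mm wide and 43 mm long, the waist between them (86 mm long) 14 mm wide; about 90 g. Origin: its centre, z square to its flat faces
- bar_3: a bar waiting on the worktop beside the box (may be absent): flat dumbbell-shaped aluminium test bar, 170 mm long along its own x, 10 mm thick; the two end pads are 24 mm wide and 43 mm long, the waist between them (86 mm long) 14 mm wide; about 90 g. Origin: its centre, z square to its flat faces
- stick_0: spacer stick of pale wood, 196 mm long along its own x, 16 mm square, 40 g, lying on the worktop. Origin: its centre
- stick_1: spacer stick of pale wood, 196 mm long along its own x, 16 mm square, 40 g, lying on the worktop. Origin: its centre
- marker: bystander: blue and white marker pen, 135 mm long, 16 mm thick, lying on the worktop; origin at the centre of its underside
- filter_tin: bystander: the nearer of two round pale-blue tins, 53 mm across, 22 mm high; origin at the centre of its underside

How it is judged:
By the outcome, as a careful person would: the job done as asked, in the order asked, and still so for the second after the job is handed in, with the robot touching nothing.
Of bar_0, bar_1, bar_2, bar_3 only 2 to 4 are there at a start; the rules pass over those that are not, and their reading is None.
At some moment in a run one of bar_0, bar_1, bar_2, bar_3 may be knocked a few centimetres aside while the robot is not near it.
It also fails if it takes over 210 s, if anything falls off the work surface, if the arm or the gripper's body presses on something with over 40 N, if the wrist force passes 120 N, or if a joint passes its speed limit or range.

ROBOT

A 6-joint arm with a two-finger parallel gripper is mounted at the origin on a cart in front of the work surface, level with it; the furniture and walls round the work are solid. World frame = base frame: x ahead of the robot, y to its left, z up, the work surface at z = 0. Lengths are in m, angles in degrees, forces in N, time in s.
With the tool pointing down it reaches from about 0.35 to 0.875 m from the base axis. Payload 4.2 kg.
Tool frame: the origin (TCP) lies on the centre line of the jaws, within the pads' length; the fingertips stand 17 mm ahead of it and the grasp point (between the pads) lies 2 mm behind it; z points along the fingers, y is the direction in which the jaws open and shut (so a half turn about z gives the same grasp; the last joint's range is limited). The gripper opens to 87 mm and grips with 3 to 60 N. Pads are 19 mm wide; open, the fingers measure 117 mm over their backs; the gripper's body (75 mm by 190 mm) begins 51 mm behind the grasp point.
Start: joints at [90.734, 22.042, 0.453, 0, -68.411, -14.817], TCP at [0.152, 0.606, 0.24] pointing down, gripper open.
Joint ranges: [-179.83, 179.83], [-69.29, 118.12], [-61.27, 80.66], [-181.25, 117.63], [-171.15, -9.14], [-177.46, 177.46]. Speed limits (degrees/s): [159.86, 159.86, 180, 180, 180, 180].

INTERFACE

Orientations are given as a 3x3 rotation matrix whose columns are the frame's x, y, z axes.
In Python, from station import * gives the robot as it stands.
- The arm moves only by the tool play_rows, never from a script. Its argument "targets" is a list that holds one entry, the list of rows, each a list of 5 numbers: the closure, from 0 (fully open) to 1 (shut), then the shift along the world's x, y, z in m, then the turn about the world's z in rad. In form: [[[gripper, x, y, z, twist], ...]]. A call has 1 to 5 rows; each row is the pose to reach, as a shift and turn from the pose commanded when the call began; what a row does not reach only later rows make up. A row lasts 1/12 s, in which the tool goes at most 41.7 mm and 7.16 degrees, less where a joint would pass 70% of its speed; a pose out of reach is approached as far as the arm can. A call with a gripper value outside its range is refused whole. The fingers move at their own pace and stop on an object; the grip force is fixed at half the most. Time passes only in rows, so rows that repeat a pose let the fingers close. It gives the time, the measured TCP pose, the force and the opening at its end, in the units of the state.
- sense(): the state, without advancing time (a new reading comes with each control period).
- capture(name): name is "scene" or "top" or "wrist"; returns the picture (420x560x3 uint8, blue, green, red); there is no depth.
- get_calibration(name): a dict with "camera_matrix" (3x3 intrinsics, pixels), "T" (4x4, takes a point from camera to world coordinates). Camera axes: x right, y up, looking along -z (the intrinsics and any distortion apply to the point x, -y, -z); pixel columns grow to the right and rows downward; lengths in m; the calibration is good to about 2 mm. A picture is of the moment at which its call begins: read the wrist's pose just before it. get_calibration takes no time and is no camera call; for the wrist camera it gives the pose at the moment of the call.
- finish_job(): hands the job in, once; it reports no verdict.
The state is a dict: "time_s": time; "joints": joint angles; "joint_velocities": joint speeds; "effort": joint torques, N m; "tcp_pos": TCP position; "ee_rot": TCP orientation; "wrist_force": force on the tool from outside, world axes, zero at the start; "moment": the same for the moment, N m; "gripper_width": opening from 0.0 (shut) to 1.0 (fully open).
Only numpy, scipy, OpenCV 4.12 (cv2) and the standard library are available. Lean on these libraries where they do the work, as an engineer would, in place of code of your own. Each camera call takes 0.05 s, during which the arm holds its last target. There are 200 camera calls.

## Working session

There is one attempt and no reset: what is moved stays moved. The work goes in short steps, Python scripts to look and compute and a tool call to move; the robot and the scene stay as the last step left them, time stands still between calls to the robot, and variables do not carry over. Pictures are saved under pics/ and viewed, on a budget of 14 in all, crops included, one or two more only if the job needs it, and the job is handed in when it is done.

Besides the shell and the picture viewer there is one more tool, called after "Request:" as name([rows], argument=value, ...), one row to a line, values as JSON. play_rows: Moves the arm, as the interface text tells. Its arguments: {"type":"object","properties":{"targets":{"type":"array","items":{"type":"array","items":{"type":"array","items":{"type":"number"}}}}},"required":["targets"]}

```bash
ls; mkdir -p pics
python3 - <<'E'
from station import *
import cv2,numpy as np
s=sense();print(s['time_s'],s['tcp_pos'],s['ee_rot'],s['gripper_width'])
a=capture('scene');b=capture('top')
cv2.imwrite('pics/scene0.png',a);cv2.imwrite('pics/top0.png',b)
for n in('scene','top','wrist'):
    c=get_calibration(n);print(n,{k:np.round(v,4).tolist() if k in('camera_matrix','T') else v for k,v in c.items()})
E
```

```text
pics
0.0 [0.15193077 0.60566885 0.23846073] [[ 9.69895518e-01 -2.43521028e-01 -4.39999410e-04]
 [-2.43521408e-01 -9.69893177e-01 -2.13307198e-03]
 [ 9.26954553e-05  2.17600622e-03 -9.99997628e-01]] 0.9988810008259494
scene {'camera_matrix': [[481.2288, 0.0, 287.3159], [0.0, 481.2288, 204.3794], [0.0, 0.0, 1.0]], 'T': [[0.8178, 0.4139, -0.3999, 0.1006], [-0.5754, 0.5748, -0.5818, -0.6882], [-0.011, 0.7059, 0.7083, 0.9367], [0.0, 0.0, 0.0, 1.0]]}
top {'camera_matrix': [[414.6333, 0.0, 284.0814], [0.0, 414.6333, 208.9832], [0.0, 0.0, 1.0]], 'T': [[0.0084, 0.9979, -0.0647, 0.5114], [-0.9998, 0.0095, 0.0168, 0.0351], [0.0174, 0.0646, 0.9978, 1.4031], [0.0, 0.0, 0.0, 1.0]]}
wrist {'camera_matrix': [[342.8684, 0.0, 280.7391], [0.0, 342.8684, 205.1312], [0.0, 0.0, 1.0]], 'T': [[-0.2429, 0.9316, 0.2705, 0.2255], [-0.9701, -0.2341, -0.0649, 0.5865], [0.0028, -0.2781, 0.9605, 0.385], [0.0, 0.0, 0.0, 1.0]]}
```

View pics/top0.png

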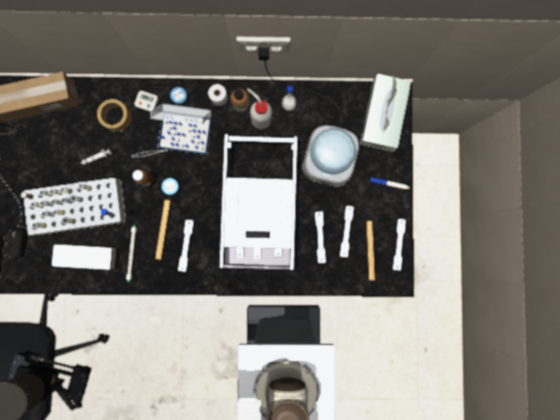

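View pics/scene0.png

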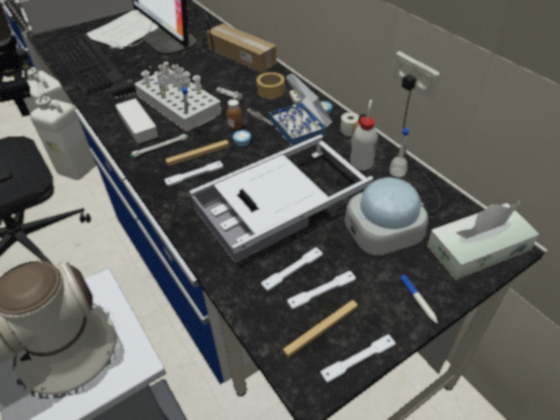

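The top view shows the box at about (259,205) with its cover partly open and the grip at (258,235). There are four loose bars, at (186,245), (320,237), (346,231) and (399,245), and two sticks, at (163,230) and (371,250). The marker is at (390,183) and the nearer tin at (170,186).

```bash
cat > h.py <<'E'
from station import *
import cv2,numpy as np
def ray(c,uv,z):
    K,T=c['camera_matrix'],np.array(c['T']);uv=np.atleast_2d(uv).astype(float)
    d=np.c_[(uv[:,0]-K[0][2])/K[0][0],-(uv[:,1]-K[1][2])/K[1][1],-np.ones(len(uv))]@T[:3,:3].T
    return (T[:3,3]+d*((z-T[2,3])/d[:,2])[:,None])[:,:2]
def proj(c,P):
    K,T=np.array(c['camera_matrix']),np.array(c['T']);p=(np.atleast_2d(P)-T[:3,3])@T[:3,:3]
    return np.c_[K[0,2]+K[0,0]*p[:,0]/-p[:,2],K[1,2]-K[1,1]*p[:,1]/-p[:,2]]
def mask(im,kind):
    h=cv2.cvtColor(im,cv2.COLOR_BGR2HSV)
    lo,hi={'white':((0,0,135),(180,60,255)),'wood':((8,70,90),(28,255,255)),'black':((0,0,0),(180,255,60))}[kind]
    return cv2.inRange(h,lo,hi)
def blobs(im,c,kind,z,amin,sub=None):
    """oriented blobs: centre px, world centre, long axis angle(deg), length, width"""
    m=mask(im,kind)
    out=[]
    for k in cv2.findContours(m,cv2.RETR_EXTERNAL,cv2.CHAIN_APPROX_NONE)[0]:
        if cv2.contourArea(k)<amin: continue
        w=ray(c,k[:,0],z)
        (cx,cy),(a,b),an=cv2.minAreaRect((w*1000).astype(np.float32))
        if a<b:a,b,an=b,a,an+90
        (u,v),_,_=cv2.minAreaRect(k)
        out.append((round(u),round(v),round(cx/1000,4),round(cy/1000,4),round((an+90)%180-90,1),round(a),round(b)))
    return out
def snap(name,fn=None):
    c=get_calibration(name);im=capture(name)
    if fn: cv2.imwrite('pics/'+fn,im)
    return im,c
def st():
    s=sense();R=s['ee_rot'];yaw=np.degrees(np.arctan2(R[1][1],R[0][1]))
    print('t',round(s['time_s'],2),'tcp',np.round(s['tcp_pos'],4),'jawyaw',round(yaw,2),'F',np.round(s['wrist_force'],1),'w',round(s['gripper_width'],3),'j6',round(s['joints'][5],1))
E
python3 - <<'E'
from h import *
im=cv2.imread('pics/top0.png');c=get_calibration('top')
for k,z in(('white',.01),('wood',.016)):
    for b in blobs(im,c,k,z,60):print(k,b)
# grip strip
print([b for b in blobs(im,c,'black',.081,20) if 225<b[1]<245 and 240<b[0]<275])
st()
E
```

```text
white (289, 396, -0.0099, -0.0081, -87.8, 102, 32)
white (63, 381, 0.0355, 0.7255, -13.6, 41, 40)
white (22, 308, 0.2681, 0.8719, -89.7, 141, 91)
white (81, 257, 0.4373, 0.6818, 86.9, 195, 73)
white (131, 253, 0.4508, 0.5208, -4.2, 173, 14)
white (185, 245, 0.4777, 0.3402, -7.1, 172, 28)
white (399, 244, 0.4868, -0.3761, -6.1, 173, 28)
white (320, 237, 0.5104, -0.1095, 3.4, 171, 27)
white (346, 231, 0.5299, -0.1987, -6.8, 172, 28)
white (397, 185, 0.6878, -0.3725, 79.2, 74, 15)
white (170, 186, 0.6756, 0.3977, 1.5, 41, 37)
white (71, 206, 0.6053, 0.7247, -80.7, 316, 152)
white (137, 175, 0.7116, 0.5074, 0.6, 34, 34)
white (95, 157, 0.7725, 0.649, -62.0, 98, 20)
white (258, 202, 0.6287, 0.0988, -1.2, 450, 247)
white (254, 276, 0.3918, 0.1009, -89.9, 1375, 953)
white (331, 154, 0.7926, -0.1477, -13.6, 184, 163)
white (260, 112, 0.9347, 0.0967, -89.4, 61, 59)
white (288, 102, 0.9691, -0.0004, 0.5, 42, 38)
white (170, 124, 0.8875, 0.4003, 74.1, 279, 165)
white (178, 95, 0.9899, 0.3778, 31.6, 33, 32)
white (217, 93, 0.9988, 0.2461, 1.0, 59, 58)
white (32, 92, 0.9931, 0.8692, -76.1, 225, 31)
white (220, 77, 1.0535, 0.232, 89.9, 1047, 10)
white (387, 110, 0.9472, -0.3394, -12.2, 250, 128)
white (26, 74, 1.0519, 0.892, -89.1, 178, 10)
white (263, 39, 1.1898, 0.0893, -89.0, 187, 21)
wood (286, 410, -0.055, -0.0002, -89.9, 91, 54)
wood (370, 250, 0.4671, -0.2772, 2.4, 200, 24)
wood (162, 229, 0.5312, 0.4161, -7.6, 201, 23)
wood (112, 114, 0.9192, 0.5961, -89.2, 101, 100)
wood (239, 98, 0.978, 0.1695, -83.3, 52, 47)
wood (33, 101, 0.9591, 0.8606, -76.0, 233, 36)
wood (31, 83, 1.022, 0.8699, -75.6, 221, 34)
[]
t 0.1 tcp [0.1519 0.6057 0.2386] jawyaw -104.09 F [-0.4  1.1 -0.9] w 0.999 j6 -14.8
```

Request:
play_rows([
  [[0,0.03,-0.035,0.02,-0.1],[0,0.05,-0.07,0.03,-0.2],[0,0.07,-0.105,0.04,-0.3],[0,0.09,-0.14,0.05,-0.4],[0,0.11,-0.17,0.05,-0.5]],
])

```text
time_s: 0.52
tcp_pos: [0.2616, 0.4368, 0.2909]
ee_rot: [[0.732, -0.681, 0.001], [-0.681, -0.732, 0.002], [-0.001, -0.002, -1.0]]
wrist_force: [0.6, 0.9, 1.4]
gripper_width: 0.995
```

Request:
play_rows([
  [[0,0.015,-0.035,0,-0.1],[0,0.03,-0.07,0,-0.2],[0,0.05,-0.105,0,-0.3],[0,0.07,-0.14,0,-0.4],[0,0.09,-0.17,0,-0.5]],
])

```text
time_s: 0.93
tcp_pos: [0.3509, 0.2655, 0.2895]
ee_rot: [[0.315, -0.949, -0.0], [-0.949, -0.315, 0.0], [-0.0, 0.0, -1.0]]
wrist_force: [1.3, 0.4, 0.5]
gripper_width: 1.001
```

Request:
play_rows([
  [[0,0.015,-0.035,0,-0.1],[0,0.03,-0.07,0,-0.2],[0,0.05,-0.105,0,-0.29],[0,0.07,-0.14,0,-0.29],[0,0.09,-0.17,0,-0.29]],
])

```text
time_s: 1.35
tcp_pos: [0.4409, 0.0957, 0.2895]
ee_rot: [[0.035, -0.999, -0.0], [-0.999, -0.035, 0.0], [-0.0, 0.0, -1.0]]
wrist_force: [0.4, 0.8, 0.3]
gripper_width: 1.0
```

Run:
```python
from h import *
st();snap('wrist','w1.png');c=get_calibration('top');print(ray(c,[258,235],.081),ray(c,[[222,268],[294,268],[230,136],[297,138]],.066))
```

```text
t 1.35 tcp [0.4409 0.0957 0.2895] jawyaw -178.02 F [0.4 0.8 0.3] w 1.0 j6 -31.0
[[0.51348166 0.09506893]] [[ 0.40733837  0.20932255]
 [ 0.40896314 -0.02079266]
 [ 0.8350021   0.19100605]
 [ 0.83113423 -0.02771657]]
```

View pics/w1.png

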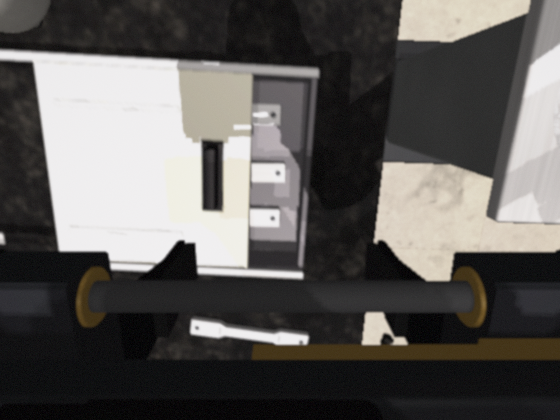

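The wrist view shows the grip strip at (212,175), the box's front wall at about x=310, rails along rows 55–72 and 268–274, and the lower bars' front pads at (265,115), (267,173) and (263,217).

Run:
```python
from h import *
im=cv2.imread('pics/w1.png');c=get_calibration('wrist');print('cam',np.round(c['T'][:3,3],3))
g=cv2.GaussianBlur(cv2.cvtColor(im,cv2.COLOR_BGR2GRAY),(3,3),0).astype(int)
def edge(cols,rows):
    o=[]
    for u in cols:
        col=g[list(rows),u]; i=np.argmax(np.diff(col)); o.append((u,list(rows)[i]+.5*np.sign(rows[1]-rows[0])))
    return np.array(o)
for nm,cols,rows in(('A',list(range(10,180,10))+list(range(220,310,10)),range(40,80)),('B',range(205,296,8),range(290,262,-1))):
    p=edge(cols,rows);w=ray(c,p,.066);f=np.polyfit(w[:,0],w[:,1],1);r=w[:,1]-np.polyval(f,w[:,0])
    k=abs(r)<.003;f=np.polyfit(w[k,0],w[k,1],1);print(nm,'y at x=.51',np.polyval(f,.51),'deg',np.degrees(np.arctan(f[0])),k.sum(),len(k),w[:,0].min(),w[:,0].max())
m=(g<55).astype(np.uint8)*255;m[:,:195]=0;m[:,230:]=0;m[:125]=0;m[225:]=0
for k in cv2.findContours(m,0,1)[0]:
    if cv2.contourArea(k)>150:
        w=ray(c,k[:,0],.081);print('grip',cv2.boundingRect(k),cv2.minAreaRect((w*1000).astype(np.float32)))
# front rim: row profile
for v in(120,150,200,240): print(v,g[v,285:330:2])
print(ray(c,[[265,115],[267,173],[263,217]],.016),ray(c,[[318,72],[302,274]],.066))
```

```text
cam [0.445 0.016 0.436]
A y at x=.51 -0.026534881979815145 deg -1.3537647553649552 26 26 0.4267464349295635 0.7150224144397967
B y at x=.51 0.20940257278376667 deg -1.3448243052820796 12 12 0.4242838318509578 0.5291294881182877
grip (203, 142, 18, 67) ((515.269287109375, 86.86723327636719), (70.46769714355469, 17.364158630371094), 88.96131896972656)
120 [100 101 101 101 101 101 101 101  90  73  59  53  77  91  74  36  22  22
  20  20  19  18  19]
150 [171 164 126  92  87  87  87  77  59  50  51  70  80  61  26  16  15  15
  15  16  14  13  17]
200 [144 143 144 144 144 144 135  85  59 103 125  93  41  26  29  31  29  22
  14  14  12  15  15]
240 [127 127 127 132 133 113  66  89 149 144  76  28  28  32  33  32  28  28
  27  24  23  22  24]
[[0.46320129 0.02490232]
 [0.4594821  0.09439457]
 [0.46350953 0.15184633]] [[ 0.40833873 -0.01983903]
 [ 0.41381723  0.20545896]]
```

Request:
play_rows([
  [[0,0.036,-0.003,-0.02,-0.058],[0,0.074,-0.006,-0.05,-0.058],[0,0.074,-0.006,-0.09,-0.058],[0,0.074,-0.006,-0.13,-0.058],[0,0.074,-0.006,-0.15,-0.058]],
])

```text
time_s: 1.82
tcp_pos: [0.5123, 0.0905, 0.134]
ee_rot: [[-0.026, -1.0, -0.009], [-1.0, 0.026, -0.003], [0.003, 0.008, -1.0]]
wrist_force: [-1.1, -1.0, -0.3]
gripper_width: 1.002
```

Request:
play_rows([
  [[0,0,0,-0.03,0],[0,0,0,-0.05,0],[0,0,0,-0.058,0],[0,0,0,-0.058,0],[0.7,0,0,-0.058,0]],
])

```text
time_s: 2.23
tcp_pos: [0.5151, 0.0921, 0.0816]
ee_rot: [[-0.023, -1.0, 0.0], [-1.0, 0.023, -0.0], [0.0, -0.0, -1.0]]
wrist_force: [-0.5, -0.9, 0.7]
gripper_width: 0.977
```

Request:
play_rows([
  [[1,0,0,0,0],[1,0,0,0,0],[1,0,0,0,0],[1,0,0,0,0],[1,0,0,0,0]],
])

```text
time_s: 2.65
tcp_pos: [0.515, 0.0921, 0.0818]
ee_rot: [[-0.023, -1.0, 0.001], [-1.0, 0.023, 0.0], [-0.0, -0.001, -1.0]]
wrist_force: [0.2, -1.0, -0.7]
gripper_width: 0.63
```

Request:
play_rows([
  [[1,0,0,0,0],[1,0,0,0,0],[1,0,0,0,0],[1,0,0,0,0],[1,0,0,0,0]],
])

```text
time_s: 3.07
tcp_pos: [0.5149, 0.092, 0.0814]
ee_rot: [[-0.023, -1.0, -0.0], [-1.0, 0.023, -0.0], [0.0, 0.0, -1.0]]
wrist_force: [-0.4, -0.3, 0.1]
gripper_width: 0.249
```

Request:
play_rows([
  [[1,0,0,0,0],[1,0,0,0,0],[1,0,0,0,0],[1,0,0,0,0],[1,0.01,0,0,0]],
])

```text
time_s: 3.48
tcp_pos: [0.5233, 0.0919, 0.0815]
ee_rot: [[-0.023, -1.0, -0.003], [-1.0, 0.023, -0.0], [0.0, 0.003, -1.0]]
wrist_force: [-3.1, 0.8, 1.5]
gripper_width: 0.159
```

Request:
play_rows([
  [[1,0.03,-0.001,0,0],[1,0.06,-0.0015,0,0],[1,0.09,-0.002,0,0],[1,0.115,-0.003,0,0],[1,0.118,-0.003,0,0]],
])

```text
time_s: 3.9
tcp_pos: [0.6478, 0.0895, 0.0815]
ee_rot: [[-0.023, -1.0, 0.004], [-1.0, 0.023, 0.001], [-0.001, -0.004, -1.0]]
wrist_force: [1.8, 1.9, 2.4]
gripper_width: 0.159
```

Request:
play_rows([
  [[1,0.003,0,0,0],[1,0.005,0,0,0],[1,0.007,0,0,0],[1,0.009,0,0,0],[1,0.009,0,0,0]],
])

```text
time_s: 4.32
tcp_pos: [0.6514, 0.0894, 0.0816]
ee_rot: [[-0.023, -1.0, -0.0], [-1.0, 0.023, 0.0], [-0.0, 0.0, -1.0]]
wrist_force: [-1.6, 4.6, 2.2]
gripper_width: 0.155
```

Request:
play_rows([
  [[1,0.003,0,0,0],[1,0.005,0,0,0],[1,0.006,0,0,0],[1,0.006,0,0,0],[1,0.006,0,0,0]],
])

```text
time_s: 4.73
tcp_pos: [0.6539, 0.0893, 0.0816]
ee_rot: [[-0.023, -1.0, -0.008], [-1.0, 0.023, -0.001], [0.001, 0.008, -1.0]]
wrist_force: [-10.2, 6.4, 10.1]
gripper_width: 0.16
```

Request:
play_rows([
  [[0.5,-0.003,0,0,0],[0.5,-0.003,0,0,0],[0.5,-0.003,0,0,0],[0.5,-0.003,0,0,0],[0.5,-0.003,0,0,0]],
])

```text
time_s: 5.15
tcp_pos: [0.655, 0.0884, 0.0811]
ee_rot: [[-0.024, -1.0, -0.0], [-1.0, 0.024, -0.0], [0.0, 0.0, -1.0]]
wrist_force: [-0.7, -0.2, 0.5]
gripper_width: 0.44
```

Request:
play_rows([
  [[0.5,0,0,0.03,0],[0.5,0,0,0.07,0],[0.5,0,0,0.11,0],[0.5,-0.03,0,0.15,0],[0.5,-0.06,0,0.19,0]],
])

```text
time_s: 5.57
tcp_pos: [0.6051, 0.0886, 0.2593]
ee_rot: [[-0.024, -1.0, 0.0], [-1.0, 0.024, -0.0], [0.0, -0.0, -1.0]]
wrist_force: [0.4, 0.6, -0.6]
gripper_width: 0.498
```

Request:
play_rows([
  [[0.5,-0.03,0,0.01,0],[0.5,-0.06,0,0.02,0],[0.5,-0.09,0,0.02,0],[0.5,-0.1,0,0.02,0],[0.5,-0.1,0,0.02,0]],
])

```text
time_s: 5.98
tcp_pos: [0.503, 0.0886, 0.2791]
ee_rot: [[-0.022, -1.0, 0.001], [-1.0, 0.022, 0.001], [-0.001, -0.001, -1.0]]
wrist_force: [-0.2, -0.4, 0.5]
gripper_width: 0.496
```

Run:
```python
from h import *
st();snap('wrist','w2.png')
```

```text
t 5.98 tcp [0.503  0.0886 0.2791] jawyaw 178.72 F [-0.2 -0.4  0.5] w 0.496 j6 -29.5
```

View pics/w2.png

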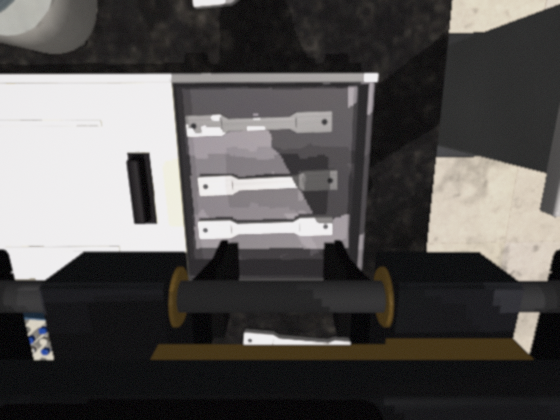

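The cover is fully open, with its front edge at about x=175. The three lower bars run (188,126)–(332,122), (200,186)–(337,181) and (198,230)–(333,227).

Run:
```python
from h import *
im=cv2.imread('pics/w2.png');c=get_calibration('wrist')
p=ray(c,[[188,126],[332,122],[200,186],[337,181],[198,230],[333,227]],.016)
C=np.array([.5187,.0912]);a=np.radians(-1.35);R=np.array([[np.cos(a),-np.sin(a)],[np.sin(a),np.cos(a)]])
for i in(0,2,4):
    d=p[i]-p[i+1];print('lower',np.round(p[i:i+2].mean(0),4),'box',np.round((p[i:i+2].mean(0)-C)@R,4),'len',np.linalg.norm(d),np.degrees(np.arctan2(d[1],d[0])))
g=cv2.cvtColor(im,cv2.COLOR_BGR2GRAY).astype(int)
for v in(110,150,200): print(v,g[v,340:384])
print('rim',np.round((ray(c,[[372,110],[369,150],[366,200]],.055)-C)@R,4),'cover edge',np.round((ray(c,[[174,100],[184,240]],.061)-C)@R,4))
print('rails',np.round((ray(c,[[377,76]],.066)-C)@R,4))
for z,k in((.016,'wood'),):
    pass
```

```text
lower [0.5271 0.0311] box [ 0.0098 -0.0599] len 0.1675597511591253 0.30451706518011473
lower [0.5195 0.102 ] box [0.0005 0.0108] len 0.16728826635185337 0.8922142509298372
lower [0.5251 0.1601] box [0.0048 0.069 ] len 0.17112440110770566 0.10894955661416834
110 [ 99  97  99  98  98  99  99  99  98  99  98  98  94  83  71  69  64  55
  47  43  43  44  41  43  41  46  74 120 157 168 160 141 102  52  25  17
  13  17  10  18  17  17  21  18]
150 [81 82 80 83 84 83 80 83 82 87 84 74 63 60 59 51 46 44 42 44 42 42 44 47
 63 83 93 90 85 70 43 27 15 14 20 16 18 16 16  7 19 14 16 15]
200 [78 78 79 76 79 77 78 73 63 55 51 52 48 41 44 39 41 42 42 41 47 59 69 76
 74 68 56 46 46 42 40 36 33 32 29 32 31 35 41 37 36 35 31 34]
rim [[-0.1093 -0.0762]
 [-0.1093 -0.0348]
 [-0.11    0.0208]] cover edge [[ 0.094  -0.0857]
 [ 0.0955  0.0668]]
rails [[-0.109  -0.1085]]
```

Request:
play_rows([
  [[0,0,-0.025,0.02,0.11],[0,-0.005,-0.05,0.05,0.22],[0,-0.008,-0.075,0.05,0.33],[0,-0.01,-0.1,0.05,0.44],[0,-0.012,-0.125,0.05,0.545]],
])

```text
time_s: 6.45
tcp_pos: [0.4942, -0.0372, 0.3282]
ee_rot: [[0.503, -0.864, 0.001], [-0.864, -0.503, -0.0], [0.0, -0.001, -1.0]]
wrist_force: [-0.1, -0.9, -0.0]
gripper_width: 0.791
```

Request:
play_rows([
  [[0,0,-0.025,0,0.11],[0,-0.005,-0.05,0,0.22],[0,-0.008,-0.075,0,0.33],[0,-0.01,-0.1,0,0.44],[0,-0.012,-0.125,0,0.545]],
])

```text
time_s: 6.87
tcp_pos: [0.4819, -0.1629, 0.3275]
ee_rot: [[0.878, -0.479, -0.001], [-0.479, -0.878, -0.0], [-0.0, 0.001, -1.0]]
wrist_force: [0.3, 0.2, -0.5]
gripper_width: 0.998
```

Request:
play_rows([
  [[0,0,-0.025,0,0.11],[0,-0.005,-0.05,0,0.22],[0,-0.008,-0.075,0,0.33],[0,-0.01,-0.1,0,0.44],[0,-0.012,-0.116,0,0.545]],
])

```text
time_s: 7.28
tcp_pos: [0.4697, -0.2799, 0.327]
ee_rot: [[0.999, 0.044, -0.001], [0.044, -0.999, -0.0], [-0.001, 0.0, -1.0]]
wrist_force: [0.1, 1.0, -0.5]
gripper_width: 1.001
```

Request:
play_rows([
  [[0,0,0,0,0],[0,0,0,0,0]],
])

```text
time_s: 7.45
tcp_pos: [0.4695, -0.2783, 0.327]
ee_rot: [[0.999, 0.037, -0.002], [0.037, -0.999, 0.0], [-0.002, -0.0, -1.0]]
wrist_force: [-0.5, 0.1, -0.3]
gripper_width: 0.997
```

Run:
```python
from h import *
st();im,c=snap('wrist','w3.png');print(np.round(proj(c,[[.467,-.277,.016]])))
for k,z,a in(('wood',.016,500),('white',.01,500)):
  for b in blobs(im,c,k,z,a):print(k,b)
```

```text
t 7.45 tcp [ 0.4695 -0.2783  0.327 ] jawyaw -87.87 F [-0.5  0.1 -0.3] w 0.997 j6 105.8
[[279. 166.]]
wood (281, 163, 0.4657, -0.2795, 2.9, 196, 16)
white (310, 336, 0.1963, -0.3358, -87.8, 311, 87)
white (308, 273, 0.3063, -0.3259, -87.8, 173, 23)
white (355, 151, 0.486, -0.3779, -6.1, 172, 26)
white (154, 126, 0.5082, -0.1111, 3.5, 171, 26)
white (223, 113, 0.5284, -0.2002, -6.9, 172, 26)
white (425, 134, 0.4886, -0.4746, 0.0, 374, 97)
white (34, 108, 0.5232, 0.053, -5.4, 271, 96)
```

View pics/w3.png

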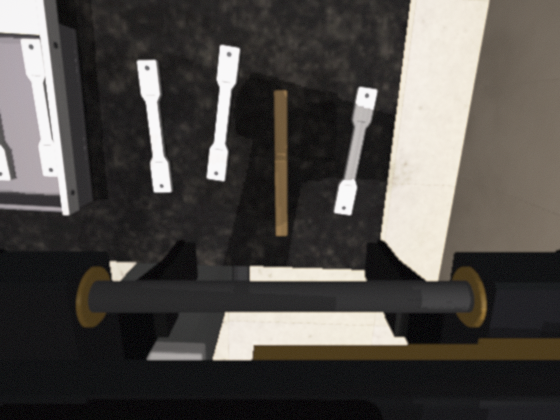

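The wrist view shows the front stick at (281,163) and the four bars clear of it. The blob measures 196×16 mm, so the measurement is good.

Request:
play_rows([
  [[0.4,-0.004,-0.001,-0.04,0.013],[0.4,-0.004,-0.001,-0.08,0.013],[0.4,-0.004,-0.001,-0.12,0.013],[0.4,-0.004,-0.001,-0.16,0.013],[0.4,-0.004,-0.001,-0.2,0.013]],
])

```text
time_s: 7.92
tcp_pos: [0.4654, -0.2772, 0.1269]
ee_rot: [[0.999, 0.054, 0.002], [0.054, -0.999, -0.0], [0.002, 0.001, -1.0]]
wrist_force: [0.9, -1.2, -0.3]
gripper_width: 0.707
```

Request:
play_rows([
  [[0.5,0,0,-0.04,0],[0.5,0,0,-0.075,0],[0.5,0,0,-0.095,0],[0.5,0,0,-0.107,0],[0.5,0,0,-0.107,0]],
])

```text
time_s: 8.33
tcp_pos: [0.4646, -0.2769, 0.019]
ee_rot: [[0.998, 0.055, -0.004], [0.055, -0.998, 0.001], [-0.004, -0.001, -1.0]]
wrist_force: [0.8, -0.3, 0.5]
gripper_width: 0.507
```

Request:
play_rows([
  [[1,0,0,0,0],[1,0,0,0,0],[1,0,0,0,0],[1,0,0,0,0],[1,0,0,0,0]],
])

```text
time_s: 8.75
tcp_pos: [0.4652, -0.278, 0.0216]
ee_rot: [[0.999, 0.054, 0.001], [0.054, -0.999, -0.0], [0.001, 0.0, -1.0]]
wrist_force: [-0.2, 0.1, -0.5]
gripper_width: 0.212
```

Request:
play_rows([
  [[1,0,0,0,0],[1,0,0,0,0],[1,0,0,0,0]],
])

```text
time_s: 9.0
tcp_pos: [0.4651, -0.278, 0.0216]
ee_rot: [[0.999, 0.054, 0.001], [0.054, -0.999, -0.0], [0.001, 0.0, -1.0]]
wrist_force: [-0.1, 1.3, 3.0]
gripper_width: 0.177
```

Request:
play_rows([
  [[1,0,0,0.03,0],[1,0,0,0.07,0],[1,0,0.01,0.11,-0.1],[1,0,0.03,0.14,-0.2],[1,0,0.05,0.16,-0.3]],
])

```text
time_s: 9.42
tcp_pos: [0.4659, -0.2283, 0.1847]
ee_rot: [[0.968, -0.249, 0.005], [-0.249, -0.968, -0.001], [0.005, 0.0, -1.0]]
wrist_force: [0.5, -0.3, -0.3]
gripper_width: 0.183
```

Request:
play_rows([
  [[1,0,0.03,0,-0.11],[1,0,0.06,0,-0.22],[1,0,0.09,0,-0.33],[1,0,0.12,0,-0.44],[1,0,0.15,0,-0.55]],
])

```text
time_s: 9.83
tcp_pos: [0.4643, -0.0768, 0.1811]
ee_rot: [[0.695, -0.719, 0.0], [-0.719, -0.695, 0.0], [-0.0, -0.0, -1.0]]
wrist_force: [0.2, 0.3, -0.2]
gripper_width: 0.183
```

Request:
play_rows([
  [[1,0,0.03,0,-0.11],[1,0,0.06,0,-0.22],[1,0,0.09,0,-0.33],[1,0,0.12,0,-0.44],[1,0,0.15,0,-0.55]],
])

```text
time_s: 10.25
tcp_pos: [0.4643, 0.0733, 0.1811]
ee_rot: [[0.218, -0.976, -0.0], [-0.976, -0.218, 0.0], [-0.0, 0.0, -1.0]]
wrist_force: [1.0, 0.1, -0.3]
gripper_width: 0.181
```

Request:
play_rows([
  [[1,0,0.01,0,-0.11],[1,-0.001,0.0205,0,-0.22],[1,-0.001,0.0205,0,-0.248],[1,-0.001,0.0205,0,-0.248],[1,-0.001,0.0205,0,-0.248]],
])

```text
time_s: 10.67
tcp_pos: [0.4636, 0.0924, 0.1809]
ee_rot: [[-0.022, -1.0, -0.001], [-1.0, 0.022, -0.0], [0.0, 0.0, -1.0]]
wrist_force: [-0.5, 0.3, 0.0]
gripper_width: 0.183
```

Run:
```python
from h import *
st();im,c=snap('wrist','w4.png')
for b in blobs(im,c,'wood',sense()['tcp_pos'][2]-.006,300):print(b)
```

```text
t 10.67 tcp [0.4636 0.0924 0.1809] jawyaw 178.74 F [-0.5  0.3  0. ] w 0.183 j6 -32.3
(280, 328, 0.4645, 0.1256, 88.7, 20, 15)
(282, 130, 0.4614, 0.0275, 88.7, 70, 16)
```

View pics/w4.png

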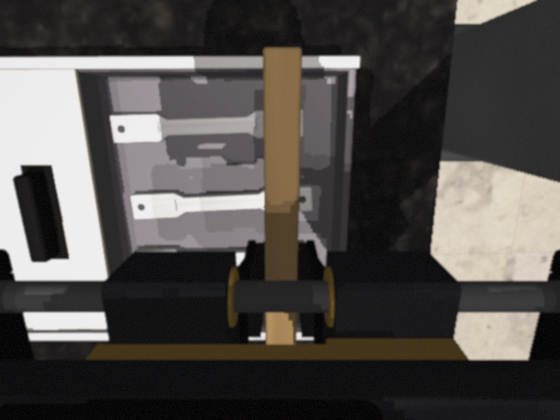

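The held stick is square to the box (88.7°), and its end lies over the right rail as expected. I'll lower it now.

Request:
play_rows([
  [[1,0,0,-0.04,0],[1,0,0,-0.08,0],[1,0,0,-0.11,0],[1,0,0,-0.125,0],[1,0,0,-0.135,0]],
])

```text
time_s: 11.13
tcp_pos: [0.4626, 0.0912, 0.0438]
ee_rot: [[-0.024, -1.0, -0.004], [-1.0, 0.024, -0.002], [0.002, 0.004, -1.0]]
wrist_force: [0.1, -0.7, -0.4]
gripper_width: 0.181
```

Request:
play_rows([
  [[1,0,0,-0.004,0],[1,0,0,-0.007,0],[1,0,0,-0.007,0],[0.7,0,0,-0.007,0],[0.7,0,0,-0.007,0]],
])

```text
time_s: 11.55
tcp_pos: [0.4645, 0.0928, 0.0401]
ee_rot: [[-0.023, -1.0, 0.002], [-1.0, 0.023, 0.001], [-0.001, -0.002, -1.0]]
wrist_force: [0.3, -0.2, -0.7]
gripper_width: 0.254
```

Request:
play_rows([
  [[0.7,0,0,0,0],[0.7,0,0,0.02,0],[0.7,0,0,0.06,0],[0.5,0,0,0.1,0],[0.5,0,0,0.14,0]],
])

```text
time_s: 11.97
tcp_pos: [0.4635, 0.0923, 0.1813]
ee_rot: [[-0.023, -1.0, 0.0], [-1.0, 0.023, -0.0], [0.0, -0.0, -1.0]]
wrist_force: [0.7, 0.4, -0.8]
gripper_width: 0.381
```

Request:
play_rows([
  [[0.4,0,0.01,0.04,0.1],[0.4,0.01,0.03,0.08,0.22],[0.4,0.02,0.06,0.11,0.34],[0.4,0.025,0.09,0.13,0.45],[0.4,0.03,0.12,0.15,0.56]],
])

```text
time_s: 12.38
tcp_pos: [0.4942, 0.2137, 0.3327]
ee_rot: [[0.516, -0.857, 0.004], [-0.857, -0.516, 0.003], [-0.001, -0.005, -1.0]]
wrist_force: [1.6, 0.6, 0.7]
gripper_width: 0.594
```

Request:
play_rows([
  [[0.4,0.01,0.03,0,0.11],[0.4,0.02,0.06,0,0.22],[0.4,0.03,0.09,0,0.33],[0.4,0.035,0.12,0,0.44],[0.4,0.038,0.15,0,0.56]],
])

```text
time_s: 12.8
tcp_pos: [0.532, 0.3638, 0.3294]
ee_rot: [[0.892, -0.451, 0.0], [-0.451, -0.892, 0.0], [0.0, -0.0, -1.0]]
wrist_force: [1.0, -0.1, 0.4]
gripper_width: 0.597
```

Request:
play_rows([
  [[0.4,0,0.02,0,0.11],[0.4,0,0.04,0,0.22],[0.4,0,0.054,0,0.34],[0.4,0,0.054,0,0.342],[0.4,0,0.054,0,0.342]],
])

```text
time_s: 13.22
tcp_pos: [0.5315, 0.4169, 0.3289]
ee_rot: [[0.991, -0.132, -0.0], [-0.132, -0.991, -0.0], [-0.0, 0.0, -1.0]]
wrist_force: [0.1, -0.4, 0.3]
gripper_width: 0.603
```

Run:
```python
from h import *
st();im,c=snap('wrist','w5.png')
for k,z,a in(('wood',.016,500),('white',.01,500),('wood',.032,500)):
  for b in blobs(im,c,k,z,a):print(k,b)
```

```text
t 13.22 tcp [0.5315 0.4169 0.3289] jawyaw -97.59 F [ 0.1 -0.4  0.3] w 0.603 j6 30.6
wood (508, 186, 0.4601, 0.1097, 88.2, 140, 19)
wood (280, 162, 0.5285, 0.4158, -7.3, 198, 17)
white (280, 328, 0.2723, 0.45, 82.4, 258, 59)
white (108, 254, 0.425, 0.6863, 86.5, 201, 74)
white (341, 191, 0.4783, 0.3384, -7.0, 164, 23)
white (69, 128, 0.6092, 0.702, -81.0, 271, 167)
white (283, 47, 0.675, 0.3934, 11.6, 33, 33)
white (197, 20, 0.7188, 0.4938, 82.5, 37, 36)
white (503, 122, 0.5434, 0.116, 2.2, 319, 160)
wood (508, 186, 0.4652, 0.12, 88.2, 135, 18)
wood (280, 162, 0.5312, 0.4155, -7.3, 191, 17)
```

Request:
play_rows([
  [[0.5,-0.003,-0.001,-0.04,0.005],[0.5,-0.003,-0.001,-0.08,0.005],[0.5,-0.003,-0.001,-0.12,0.005],[0.5,-0.003,-0.001,-0.16,0.005],[0.5,-0.003,-0.001,-0.2,0.005]],
])

```text
time_s: 13.68
tcp_pos: [0.529, 0.4142, 0.1288]
ee_rot: [[0.992, -0.129, 0.001], [-0.129, -0.992, 0.001], [0.001, -0.002, -1.0]]
wrist_force: [0.4, 0.5, -0.3]
gripper_width: 0.507
```

Request:
play_rows([
  [[0.5,0,0,-0.04,0],[0.5,0,0,-0.075,0],[0.5,0,0,-0.095,0],[0.5,0,0,-0.107,0],[0.5,0,0,-0.107,0]],
])

```text
time_s: 14.1
tcp_pos: [0.5281, 0.4135, 0.0197]
ee_rot: [[0.992, -0.129, -0.003], [-0.129, -0.992, -0.004], [-0.003, 0.004, -1.0]]
wrist_force: [0.2, -0.8, 0.4]
gripper_width: 0.505
```

Request:
play_rows([
  [[1,0,0,0,0],[1,0,0,0,0],[1,0,0,0,0],[1,0,0,0,0],[1,0,0,0,0]],
])

```text
time_s: 14.52
tcp_pos: [0.5293, 0.416, 0.0236]
ee_rot: [[0.992, -0.126, 0.002], [-0.126, -0.992, 0.002], [0.001, -0.002, -1.0]]
wrist_force: [1.0, 0.0, -0.3]
gripper_width: 0.21
```

Request:
play_rows([
  [[1,0,0,0,0],[1,0,0,0,0],[1,0,0,0,0]],
])

```text
time_s: 14.77
tcp_pos: [0.5292, 0.416, 0.0234]
ee_rot: [[0.992, -0.126, 0.001], [-0.126, -0.992, 0.001], [0.001, -0.001, -1.0]]
wrist_force: [-0.7, -1.4, 5.4]
gripper_width: 0.178
```

Request:
play_rows([
  [[1,0,0,0.03,0],[1,0,0,0.07,0],[1,0.01,-0.01,0.11,-0.1],[1,0.02,-0.03,0.14,-0.2],[1,0.03,-0.05,0.157,-0.3]],
])

```text
time_s: 15.18
tcp_pos: [0.5604, 0.3665, 0.1838]
ee_rot: [[0.909, -0.417, 0.006], [-0.417, -0.909, 0.004], [0.003, -0.006, -1.0]]
wrist_force: [0.5, -0.2, -0.0]
gripper_width: 0.18
```

Request:
play_rows([
  [[1,0.01,-0.03,0,-0.11],[1,0.0115,-0.06,0,-0.22],[1,0.0115,-0.09,0,-0.33],[1,0.0115,-0.12,0,-0.44],[1,0.0115,-0.15,0,-0.55]],
])

```text
time_s: 15.6
tcp_pos: [0.5699, 0.2139, 0.1786]
ee_rot: [[0.555, -0.832, -0.001], [-0.832, -0.555, -0.0], [-0.0, 0.001, -1.0]]
wrist_force: [0.6, -0.0, 0.6]
gripper_width: 0.184
```

Request:
play_rows([
  [[1,0,-0.03,0,-0.11],[1,0,-0.06,0,-0.22],[1,0,-0.09,0,-0.33],[1,0,-0.12,0,-0.44],[1,0,-0.126,0,-0.55]],
])

```text
time_s: 16.02
tcp_pos: [0.5693, 0.0857, 0.1787]
ee_rot: [[0.035, -0.999, -0.002], [-0.999, -0.035, -0.001], [0.001, 0.002, -1.0]]
wrist_force: [0.4, 0.5, -0.3]
gripper_width: 0.18
```

Request:
play_rows([
  [[1,0,0,0,-0.068],[1,0,0,0,-0.068],[1,0,0,0,-0.068]],
])

```text
time_s: 16.27
tcp_pos: [0.5702, 0.0893, 0.1788]
ee_rot: [[-0.022, -1.0, -0.001], [-1.0, 0.022, -0.0], [0.0, 0.001, -1.0]]
wrist_force: [0.4, -0.7, -0.9]
gripper_width: 0.179
```

Run:
```python
from h import *
st();im,c=snap('wrist','w6.png')
for z in (sense()['tcp_pos'][2]-.007,.032):
  for b in blobs(im,c,'wood',z,300):print(z,b)
```

```text
t 16.27 tcp [0.5702 0.0893 0.1788] jawyaw 178.71 F [ 0.4 -0.7 -0.9] w 0.179 j6 -26.3
0.17183396702214096 (405, 164, 0.5132, 0.0412, 88.4, 79, 9)
0.17183396702214096 (281, 131, 0.5682, 0.0249, 88.8, 69, 16)
0.032 (405, 164, 0.4628, 0.0676, 88.4, 151, 17)
0.032 (281, 131, 0.5681, 0.0363, 88.8, 132, 30)
```

Request:
play_rows([
  [[1,0,0.001,-0.04,0],[1,0,0.001,-0.08,0],[1,0,0.001,-0.11,0],[1,0,0.001,-0.122,0],[1,0,0.001,-0.131,0]],
])

```text
time_s: 16.73
tcp_pos: [0.5691, 0.0906, 0.0455]
ee_rot: [[-0.022, -1.0, -0.004], [-1.0, 0.022, -0.002], [0.002, 0.004, -1.0]]
wrist_force: [0.1, -0.1, -0.4]
gripper_width: 0.177
```

Request:
play_rows([
  [[1,0,0,-0.004,0],[1,0,0,-0.007,0],[1,0,0,-0.007,0],[0.7,0,0,-0.007,0],[0.7,0,0,-0.007,0]],
])

```text
time_s: 17.15
tcp_pos: [0.5712, 0.0909, 0.0424]
ee_rot: [[-0.024, -1.0, 0.002], [-1.0, 0.024, 0.001], [-0.001, -0.002, -1.0]]
wrist_force: [0.5, -0.6, 0.8]
gripper_width: 0.259
```

Request:
play_rows([
  [[0.7,0,0,0,0],[0.7,0,0,0.02,0],[0.7,0,0,0.06,0],[0.5,0,0,0.1,0],[0.5,0,0,0.14,0]],
])

```text
time_s: 17.57
tcp_pos: [0.5701, 0.0903, 0.1832]
ee_rot: [[-0.024, -1.0, 0.0], [-1.0, 0.024, -0.0], [0.0, -0.0, -1.0]]
wrist_force: [1.0, 0.0, -0.3]
gripper_width: 0.376
```

Request:
play_rows([
  [[0.4,-0.01,0.01,0.04,0.1],[0.4,-0.02,0.03,0.08,0.22],[0.4,-0.03,0.06,0.11,0.34],[0.4,-0.04,0.09,0.13,0.45],[0.4,-0.05,0.12,0.14,0.56]],
])

```text
time_s: 17.98
tcp_pos: [0.5208, 0.2116, 0.3265]
ee_rot: [[0.515, -0.857, 0.008], [-0.857, -0.515, 0.004], [0.0, -0.009, -1.0]]
wrist_force: [1.6, 0.4, -0.5]
gripper_width: 0.593
```

Request:
play_rows([
  [[0.4,-0.01,0.03,0,0.11],[0.4,-0.02,0.06,0,0.22],[0.4,-0.03,0.09,0,0.33],[0.4,-0.04,0.12,0,0.44],[0.4,-0.043,0.129,0,0.56]],
])

```text
time_s: 18.4
tcp_pos: [0.476, 0.3427, 0.3214]
ee_rot: [[0.893, -0.449, 0.001], [-0.449, -0.893, 0.002], [-0.0, -0.002, -1.0]]
wrist_force: [0.6, -2.0, 0.1]
gripper_width: 0.6
```

Request:
play_rows([
  [[0.4,0,0,0,0.11],[0.4,0,0,0,0.22],[0.4,0,0,0,0.34],[0.4,0,0,0,0.352],[0.4,0,0,0,0.352]],
])

```text
time_s: 18.82
tcp_pos: [0.4773, 0.3394, 0.3216]
ee_rot: [[0.992, -0.125, 0.0], [-0.125, -0.992, 0.001], [0.0, -0.001, -1.0]]
wrist_force: [0.2, 0.1, 0.3]
gripper_width: 0.597
```

Run:
```python
from h import *
st();im,c=snap('wrist','w7.png')
for k,z,a in(('white',.01,500),('wood',.032,500)):
  for b in blobs(im,c,k,z,a):print(k,b)
im,c=snap('top','top1.png')
for b in blobs(im,c,'white',.01,60):
  if 160<b[5]<180:print('top',b)
for b in blobs(im,c,'wood',.032,60):print('top wood',b)
```

```text
t 18.82 tcp [0.4773 0.3394 0.3216] jawyaw -97.17 F [0.2 0.1 0.3] w 0.597 j6 31.6
white (281, 328, 0.2234, 0.3695, 82.9, 252, 58)
white (285, 274, 0.3142, 0.3522, 82.9, 137, 18)
white (529, 264, 0.2864, 0.0005, 89.9, 92, 58)
white (54, 228, 0.4272, 0.6731, 87.0, 162, 75)
white (152, 194, 0.4543, 0.5199, -5.0, 161, 14)
white (280, 162, 0.4764, 0.3388, -7.2, 170, 25)
white (430, 113, 0.5192, 0.1387, 0.4, 91, 57)
white (481, 109, 0.5172, 0.0744, 1.6, 95, 71)
white (528, 103, 0.5144, 0.0151, -2.4, 95, 44)
white (531, 37, 0.5959, 0.0161, -89.8, 48, 35)
white (470, 107, 0.5225, 0.0805, -0.3, 268, 236)
white (213, 8, 0.6741, 0.3953, -78.9, 33, 27)
white (30, 77, 0.6199, 0.649, 9.0, 158, 148)
wood (477, 153, 0.4641, 0.0888, 88.0, 197, 19)
wood (477, 65, 0.5708, 0.0932, 88.5, 194, 18)
top (390, 238, 0.5087, -0.3445, -6.2, 173, 28)
top (320, 237, 0.5104, -0.1095, 3.4, 171, 27)
top (346, 231, 0.5299, -0.1987, -6.8, 172, 28)
top (26, 74, 1.0519, 0.892, -89.1, 178, 10)
top wood (292, 413, -0.0563, -0.0207, -89.9, 55, 37)
top wood (260, 250, 0.4654, 0.0901, 88.4, 191, 15)
top wood (101, 254, 0.4462, 0.6082, -17.9, 116, 116)
top wood (260, 218, 0.5713, 0.0897, 88.9, 195, 14)
top wood (112, 114, 0.9145, 0.5896, -89.2, 100, 99)
top wood (239, 98, 0.9726, 0.168, -83.3, 52, 46)
top wood (33, 101, 0.9538, 0.8511, -76.1, 230, 35)
top wood (31, 83, 1.0162, 0.8603, -75.7, 218, 33)
```

View pics/w7.png

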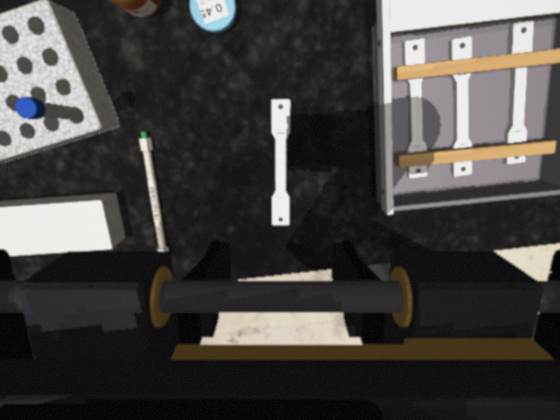

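The box view shows both sticks lying across all three lower bars, at rows ~65 and ~153. The left bar is at (280,162). The far-right bar was knocked to about (0.509,-0.345).

Request:
play_rows([
  [[0.5,-0.001,-0.001,-0.04,0],[0.5,-0.001,-0.001,-0.08,0],[0.5,-0.001,-0.001,-0.12,0],[0.5,-0.001,-0.001,-0.16,0],[0.5,-0.001,-0.001,-0.2,0]],
])

```text
time_s: 19.33
tcp_pos: [0.4764, 0.3383, 0.12]
ee_rot: [[0.992, -0.125, 0.001], [-0.125, -0.992, 0.001], [0.001, -0.001, -1.0]]
wrist_force: [0.3, -0.3, 0.1]
gripper_width: 0.506
```

Request:
play_rows([
  [[0.5,0,0,-0.04,0],[0.5,0,0,-0.075,0],[0.5,0,0,-0.095,0],[0.5,0,0,-0.1,0],[0.5,0,0,-0.103,0]],
])

```text
time_s: 19.75
tcp_pos: [0.4751, 0.3368, 0.0175]
ee_rot: [[0.992, -0.124, -0.004], [-0.124, -0.992, -0.005], [-0.003, 0.006, -1.0]]
wrist_force: [-7.0, -5.6, 15.0]
gripper_width: 0.502
```

Request:
play_rows([
  [[1,0,0,0,0],[1,0,0,0,0],[1,0,0,0,0],[1,0,0,0,0],[1,0,0,0,0]],
])

```text
time_s: 20.17
tcp_pos: [0.4767, 0.3388, 0.0188]
ee_rot: [[0.992, -0.123, 0.001], [-0.123, -0.992, 0.001], [0.001, -0.001, -1.0]]
wrist_force: [-0.4, -0.4, 0.2]
gripper_width: 0.208
```

Request:
play_rows([
  [[1,0,0,0,0],[1,0,0,0,0],[1,0,0,0,0]],
])

```text
time_s: 20.42
tcp_pos: [0.4768, 0.339, 0.0187]
ee_rot: [[0.992, -0.122, 0.001], [-0.122, -0.992, 0.001], [0.001, -0.001, -1.0]]
wrist_force: [0.2, 0.5, 2.5]
gripper_width: 0.153
```

Request:
play_rows([
  [[1,0,0,0.03,0],[1,0,0,0.07,0],[1,0,0,0.1,0],[1,0.01,-0.03,0.13,0.05],[1,0.02,-0.06,0.13,0.099]],
])

```text
time_s: 20.83
tcp_pos: [0.499, 0.2813, 0.1543]
ee_rot: [[1.0, -0.017, 0.01], [-0.017, -1.0, 0.007], [0.009, -0.007, -1.0]]
wrist_force: [0.9, 0.4, -0.7]
gripper_width: 0.155
```

Request:
play_rows([
  [[1,0.01,-0.035,0,0],[1,0.018,-0.07,0,0],[1,0.0217,-0.1,0,0],[1,0.0217,-0.116,0,0],[1,0.0217,-0.116,0,0]],
])

```text
time_s: 21.25
tcp_pos: [0.517, 0.159, 0.1475]
ee_rot: [[1.0, -0.028, -0.003], [-0.028, -1.0, -0.001], [-0.003, 0.001, -1.0]]
wrist_force: [-0.2, 0.3, -0.7]
gripper_width: 0.153
```

Run:
```python
from h import *
st()
im,c=snap('wrist','w8.png')
for b in blobs(im,c,'white',sense()['tcp_pos'][2]-.0085,300):print(b)
```

```text
t 21.25 tcp [0.517  0.159  0.1475] jawyaw -91.62 F [-0.2  0.3 -0.7] w 0.153 j6 54.1
(506, 330, 0.4759, 0.0402, -0.5, 22, 6)
(348, 230, 0.5345, 0.1244, -1.6, 16, 11)
(447, 199, 0.549, 0.0796, -2.0, 50, 25)
(331, 129, 0.5814, 0.135, 89.0, 79, 47)
(456, 98, 0.5944, 0.0801, -89.1, 27, 20)
(541, 161, 0.5606, 0.0386, -1.1, 111, 6)
(371, 125, 0.5788, 0.1189, 88.9, 152, 108)
```

View pics/w8.png

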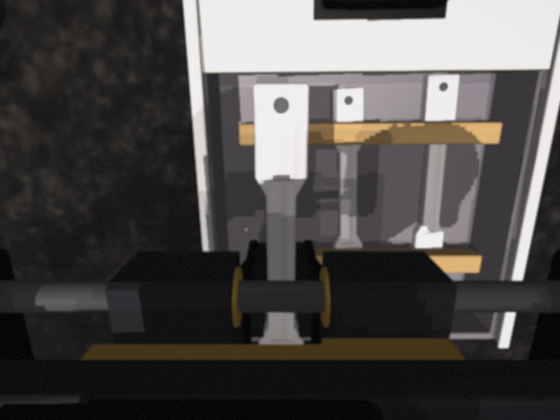

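The bar is held at the waist and points along the box. Both sticks have small gaps to the walls. I'll lower the bar now.

Request:
play_rows([
  [[1,0,0,-0.03,0],[1,0,0,-0.06,0],[1,0,0,-0.08,0],[1,0,0,-0.09,0],[1,0,0,-0.094,0]],
])

```text
time_s: 21.72
tcp_pos: [0.5172, 0.1628, 0.0522]
ee_rot: [[1.0, -0.023, -0.003], [-0.023, -1.0, -0.002], [-0.003, 0.002, -1.0]]
wrist_force: [-0.1, 0.4, -0.8]
gripper_width: 0.155
```

Request:
play_rows([
  [[1,0,0,-0.002,0],[1,0,0,-0.0035,0],[1,0,0,-0.0035,0],[0.75,0,0,-0.0035,0],[0.75,0,0,-0.0035,0]],
])

```text
time_s: 22.13
tcp_pos: [0.5188, 0.1629, 0.0518]
ee_rot: [[1.0, -0.024, 0.002], [-0.024, -1.0, 0.001], [0.002, -0.001, -1.0]]
wrist_force: [-0.3, 0.0, -0.4]
gripper_width: 0.213
```

Request:
play_rows([
  [[0.75,0,0,0,0],[0.75,0,0,0.02,0],[0.75,0,0,0.05,0],[0.5,0,-0.02,0.09,0],[0.5,0,-0.05,0.13,0]],
])

```text
time_s: 22.55
tcp_pos: [0.5185, 0.1198, 0.1736]
ee_rot: [[1.0, -0.021, 0.001], [-0.021, -1.0, 0.0], [0.001, -0.0, -1.0]]
wrist_force: [0.5, -0.2, -0.0]
gripper_width: 0.328
```

Request:
play_rows([
  [[0.5,0,-0.03,0.03,0.085],[0.5,0,-0.065,0.06,0.085],[0.5,0,-0.1,0.08,0.085],[0.5,0,-0.14,0.1,0.085],[0.5,0,-0.18,0.12,0.085]],
])

```text
time_s: 22.97
tcp_pos: [0.5176, -0.0536, 0.2893]
ee_rot: [[0.998, 0.062, 0.003], [0.062, -0.998, 0.0], [0.003, -0.0, -1.0]]
wrist_force: [0.9, -0.6, 0.5]
gripper_width: 0.496
```

Request:
play_rows([
  [[0.5,-0.01,-0.03,0.02,0],[0.5,-0.01,-0.044,0.02,0],[0.5,-0.01,-0.044,0.02,0],[0.5,-0.01,-0.044,0.02,0]],
])

```text
time_s: 23.3
tcp_pos: [0.5077, -0.0966, 0.3074]
ee_rot: [[0.998, 0.059, 0.001], [0.059, -0.998, 0.001], [0.001, -0.001, -1.0]]
wrist_force: [0.4, -0.2, 0.8]
gripper_width: 0.496
```

Run:
```python
from h import *
st();im,c=snap('wrist','w9.png')
for b in blobs(im,c,'white',.01,500):
  if 155<b[5]<180:print(b)
for b in blobs(im,c,'white',.042,300):
  if b[3]>0 and b[2]<.65:print('z42',b)
for b in blobs(im,c,'wood',.032,300):print('wood',b)
```

```text
t 23.3 tcp [ 0.5077 -0.0966  0.3074] jawyaw -86.61 F [ 0.4 -0.2  0.8] w 0.496 j6 86.2
(470, 174, 0.5078, -0.3464, -6.1, 171, 26)
(362, 152, 0.5288, -0.2004, -7.0, 171, 26)
z42 (38, 335, 0.2529, 0.2281, 3.4, 77, 29)
z42 (162, 154, 0.5188, 0.0449, 2.9, 89, 64)
z42 (113, 150, 0.5202, 0.1036, 2.5, 87, 49)
z42 (8, 154, 0.5015, 0.2293, -1.2, 208, 10)
z42 (108, 126, 0.5427, 0.1022, -1.1, 294, 238)
wood (143, 196, 0.4633, 0.075, 88.5, 155, 19)
wood (140, 109, 0.5702, 0.072, 89.0, 154, 18)
```

View pics/w9.png

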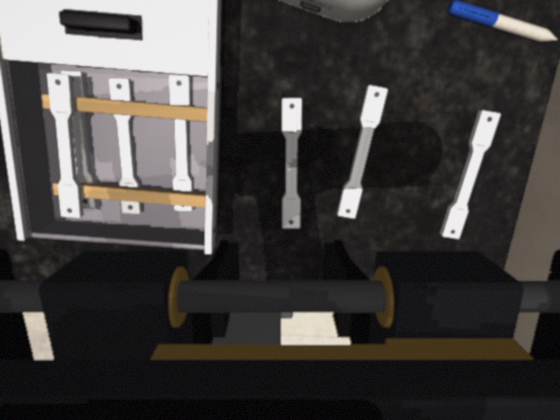

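One upper bar now lies across both sticks at the left. The next bar is at about (291,163), where the earlier wrist measurement put it.

Request:
play_rows([
  [[0.5,0,-0.0145,-0.04,0],[0.5,0,-0.0145,-0.08,0],[0.5,0,-0.0145,-0.12,0],[0.5,0,-0.0145,-0.16,0],[0.5,0,-0.0145,-0.2,0]],
])

```text
time_s: 23.77
tcp_pos: [0.5077, -0.1094, 0.1052]
ee_rot: [[0.998, 0.063, 0.0], [0.063, -0.998, 0.0], [0.0, -0.0, -1.0]]
wrist_force: [0.5, -1.0, -0.4]
gripper_width: 0.5
```

Request:
play_rows([
  [[0.5,0,0,-0.04,0],[0.5,0,0,-0.07,0],[0.5,0,0,-0.08,0],[0.5,0,0,-0.084,0],[0.5,0,0,-0.084,0]],
])

```text
time_s: 24.18
tcp_pos: [0.5085, -0.1098, 0.0229]
ee_rot: [[0.998, 0.063, -0.001], [0.063, -0.998, -0.0], [-0.001, 0.0, -1.0]]
wrist_force: [0.6, -1.0, 0.1]
gripper_width: 0.5
```

Run:
```python
from h import *
st();c=get_calibration('wrist')
im,c=snap('wrist','w10.png')
for z in(.01,):
  for b in blobs(im,c,'white',z,200):print(b)
```

```text
t 24.18 tcp [ 0.5085 -0.1098  0.0229] jawyaw -86.4 F [ 0.6 -1.   0.1] w 0.5 j6 87.9
(280, 328, 0.4686, -0.1134, -86.4, 24, 19)
(281, 131, 0.5723, -0.1072, 3.7, 44, 24)
(496, 148, 0.5674, -0.2052, -6.8, 93, 25)
```

Request:
play_rows([
  [[0.6,0,-0.001,-0.002,0],[0.8,0,-0.001,-0.0035,0],[1,0,-0.001,-0.0035,0],[1,0,-0.001,-0.0035,0],[1,0,-0.001,-0.0035,0]],
])

```text
time_s: 24.65
tcp_pos: [0.5084, -0.1115, 0.0202]
ee_rot: [[0.998, 0.061, 0.001], [0.061, -0.998, 0.0], [0.001, -0.0, -1.0]]
wrist_force: [0.3, 0.1, -0.1]
gripper_width: 0.211
```

Request:
play_rows([
  [[1,0,0,0,0],[1,0,0,0,0],[1,0,0,0,0],[1,0,0,0,0],[1,0,0,0,0]],
])

```text
time_s: 25.07
tcp_pos: [0.5084, -0.1115, 0.0201]
ee_rot: [[0.998, 0.061, 0.001], [0.061, -0.998, -0.0], [0.001, 0.0, -1.0]]
wrist_force: [-1.2, 1.2, 5.8]
gripper_width: 0.159
```

Request:
play_rows([
  [[1,0,0,0.03,0],[1,0,0,0.07,0],[1,0,0,0.1,0],[1,0,0.03,0.13,-0.05],[1,0.005,0.065,0.13,-0.085]],
])

```text
time_s: 25.48
tcp_pos: [0.5157, -0.047, 0.1552]
ee_rot: [[1.0, -0.029, 0.011], [-0.029, -1.0, 0.001], [0.011, -0.001, -1.0]]
wrist_force: [1.7, 0.7, -1.4]
gripper_width: 0.155
```

Request:
play_rows([
  [[1,0.002,0.038,0,0],[1,0.004,0.076,0,0],[1,0.004,0.114,0,0],[1,0.004,0.15,0,0],[1,0.004,0.162,0,0]],
])

```text
time_s: 25.9
tcp_pos: [0.5171, 0.1193, 0.1491]
ee_rot: [[1.0, -0.02, 0.001], [-0.02, -1.0, 0.001], [0.0, -0.001, -1.0]]
wrist_force: [-0.9, -0.1, -0.4]
gripper_width: 0.155
```

Request:
play_rows([
  [[1,0,0,0,0],[1,0,0,0,0],[1,0,0,0,0]],
])

```text
time_s: 26.15
tcp_pos: [0.5166, 0.1146, 0.149]
ee_rot: [[1.0, -0.025, -0.001], [-0.025, -1.0, -0.001], [-0.001, 0.001, -1.0]]
wrist_force: [0.2, 0.6, -1.2]
gripper_width: 0.152
```

Request:
play_rows([
  [[1,0,0,-0.03,0],[1,0,0,-0.06,0],[1,0,0,-0.08,0],[1,0,0,-0.089,0],[1,0,0,-0.092,0]],
])

```text
time_s: 26.57
tcp_pos: [0.5162, 0.1137, 0.0559]
ee_rot: [[1.0, -0.026, -0.004], [-0.026, -1.0, -0.002], [-0.003, 0.002, -1.0]]
wrist_force: [-0.2, -0.7, -0.6]
gripper_width: 0.152
```

Request:
play_rows([
  [[1,0,0,-0.002,0],[1,0,0,-0.004,0],[1,0,0,-0.004,0],[0.75,0,0,-0.004,0],[0.75,0,0,-0.004,0]],
])

```text
time_s: 26.98
tcp_pos: [0.5178, 0.1159, 0.0546]
ee_rot: [[1.0, -0.024, 0.002], [-0.024, -1.0, 0.001], [0.002, -0.001, -1.0]]
wrist_force: [-0.2, 0.3, 0.9]
gripper_width: 0.216
```

Request:
play_rows([
  [[0.75,0,0,0,0],[0.75,0,0,0.02,0],[0.75,0,0,0.05,0],[0.5,0,-0.02,0.09,0],[0.5,0,-0.05,0.13,0]],
])

```text
time_s: 27.4
tcp_pos: [0.5174, 0.0729, 0.1765]
ee_rot: [[1.0, -0.02, 0.001], [-0.02, -1.0, 0.0], [0.001, -0.0, -1.0]]
wrist_force: [0.4, 0.1, -0.5]
gripper_width: 0.331
```

Request:
play_rows([
  [[0.5,0,-0.03,0.03,-0.05],[0.5,0,-0.065,0.06,-0.099],[0.5,0.005,-0.1,0.08,-0.099],[0.5,0.01,-0.14,0.1,-0.099],[0.5,0.011,-0.18,0.12,-0.099]],
])

```text
time_s: 27.82
tcp_pos: [0.5278, -0.0999, 0.2919]
ee_rot: [[0.993, -0.122, 0.003], [-0.122, -0.993, 0.0], [0.003, -0.0, -1.0]]
wrist_force: [0.5, -0.0, 0.7]
gripper_width: 0.498
```

Request:
play_rows([
  [[0.5,0,-0.035,0.01,0],[0.5,0,-0.07,0.01,0],[0.5,0,-0.09,0.01,0],[0.5,0,-0.09,0.01,0],[0.5,0,-0.09,0.01,0]],
])

```text
time_s: 28.23
tcp_pos: [0.5274, -0.1893, 0.2998]
ee_rot: [[0.992, -0.125, -0.0], [-0.125, -0.992, 0.0], [-0.0, -0.0, -1.0]]
wrist_force: [-0.1, -0.5, -0.1]
gripper_width: 0.499
```

Run:
```python
from h import *
st();im,c=snap('wrist','w11.png')
for b in blobs(im,c,'white',.01,500):
  if 130<b[5]<180:print(b)
```

```text
t 28.23 tcp [ 0.5274 -0.1893  0.2998] jawyaw -97.16 F [-0.1 -0.5 -0.1] w 0.499 j6 86.0
(403, 164, 0.5069, -0.3464, -6.3, 170, 26)
(194, 10, 0.7184, -0.1153, 82.9, 148, 20)
```

Request:
play_rows([
  [[0.5,0.001,-0.011,-0.04,0],[0.5,0.001,-0.011,-0.08,0],[0.5,0.001,-0.011,-0.12,0],[0.5,0.001,-0.011,-0.16,0],[0.5,0.001,-0.011,-0.2,0]],
])

```text
time_s: 28.7
tcp_pos: [0.5289, -0.198, 0.0988]
ee_rot: [[0.993, -0.12, 0.002], [-0.12, -0.993, -0.0], [0.002, -0.0, -1.0]]
wrist_force: [1.5, -0.0, -0.4]
gripper_width: 0.497
```

Request:
play_rows([
  [[0.5,0,0,-0.04,0],[0.5,0,0,-0.06,0],[0.5,0,0,-0.072,0],[0.5,0,0,-0.077,0],[0.5,0,0,-0.077,0]],
])

```text
time_s: 29.12
tcp_pos: [0.5284, -0.1983, 0.0218]
ee_rot: [[0.993, -0.121, -0.002], [-0.121, -0.993, 0.0], [-0.002, 0.0, -1.0]]
wrist_force: [0.4, 0.0, 0.5]
gripper_width: 0.503
```

Run:
```python
from h import *
st()
im,c=snap('wrist','w12.png')
for b in blobs(im,c,'white',.01,200):print(b)
```

```text
t 29.12 tcp [ 0.5284 -0.1983  0.0218] jawyaw -96.93 F [0.4 0.  0.5] w 0.503 j6 87.2
(529, 331, 0.4711, -0.3269, -6.7, 26, 7)
(282, 328, 0.4899, -0.1958, 83.1, 26, 22)
(25, 302, 0.522, -0.0638, 83.1, 15, 9)
(360, 301, 0.5012, -0.2381, 83.1, 26, 12)
(536, 299, 0.4912, -0.3299, 83.1, 17, 14)
(550, 244, 0.5215, -0.3327, -14.5, 39, 12)
(41, 120, 0.6102, -0.101, -59.5, 22, 15)
(172, 107, 0.6088, -0.1607, 54.0, 12, 8)
(496, 99, 0.5951, -0.3029, -48.3, 12, 8)
(290, 179, 0.5661, -0.2081, -1.5, 98, 30)
(328, 81, 0.6113, -0.2303, -21.8, 12, 10)
(551, 71, 0.6035, -0.326, 5.9, 20, 7)
(210, 87, 0.6136, -0.178, 49.7, 35, 26)
(138, 42, 0.6365, -0.1519, -67.4, 8, 8)
(506, 42, 0.6177, -0.3061, -84.8, 27, 18)
(518, 6, 0.6308, -0.3098, 83.1, 16, 5)
(433, 64, 0.6122, -0.2757, -6.9, 50, 37)
(336, 18, 0.6308, -0.2345, 70.3, 53, 25)
```

Request:
play_rows([
  [[0.6,0,-0.001,-0.001,0],[0.8,0,-0.001,-0.0025,0],[1,0,-0.001,-0.0025,0],[1,0,-0.001,-0.0025,0],[1,0,-0.001,-0.0025,0]],
])

```text
time_s: 29.58
tcp_pos: [0.529, -0.2006, 0.0209]
ee_rot: [[0.992, -0.123, 0.001], [-0.123, -0.992, -0.0], [0.001, -0.0, -1.0]]
wrist_force: [-0.3, 0.1, -0.4]
gripper_width: 0.207
```

Request:
play_rows([
  [[1,0,0,0,0],[1,0,0,0,0],[1,0,0,0,0],[1,0,0,0,0],[1,0,0,0,0]],
])

```text
time_s: 30.0
tcp_pos: [0.5289, -0.2006, 0.0207]
ee_rot: [[0.992, -0.122, 0.0], [-0.122, -0.992, -0.0], [0.0, 0.0, -1.0]]
wrist_force: [-1.4, 1.4, 5.0]
gripper_width: 0.153
```

Request:
play_rows([
  [[1,0,0,0.03,0],[1,0,0,0.07,0],[1,0,0,0.1,0],[1,0,0.03,0.13,0.05],[1,0,0.065,0.13,0.097]],
])

```text
time_s: 30.42
tcp_pos: [0.5322, -0.1367, 0.156]
ee_rot: [[1.0, -0.026, 0.012], [-0.026, -1.0, -0.001], [0.012, 0.001, -1.0]]
wrist_force: [1.5, 0.7, -0.7]
gripper_width: 0.155
```

Request:
play_rows([
  [[1,-0.003,0.04,0,0],[1,-0.006,0.08,0,0],[1,-0.01,0.12,0,0],[1,-0.0125,0.16,0,0],[1,-0.0125,0.2,0,0]],
])

```text
time_s: 30.83
tcp_pos: [0.5148, 0.0661, 0.1497]
ee_rot: [[1.0, -0.026, -0.001], [-0.026, -1.0, -0.0], [-0.001, 0.0, -1.0]]
wrist_force: [0.7, 0.3, -0.5]
gripper_width: 0.153
```

Request:
play_rows([
  [[1,0,0.003,0,0],[1,0,0.003,0,0],[1,0,0.003,0,0],[1,0,0.003,0,0]],
])

```text
time_s: 31.17
tcp_pos: [0.5158, 0.0665, 0.1498]
ee_rot: [[1.0, -0.027, -0.001], [-0.027, -1.0, -0.0], [-0.001, 0.001, -1.0]]
wrist_force: [-0.4, -0.5, -1.4]
gripper_width: 0.153
```

Request:
play_rows([
  [[1,0,0,-0.03,0],[1,0,0,-0.06,0],[1,0,0,-0.08,0],[1,0,0,-0.089,0],[1,0,0,-0.092,0]],
])

```text
time_s: 31.58
tcp_pos: [0.5153, 0.0657, 0.0565]
ee_rot: [[1.0, -0.028, -0.004], [-0.028, -1.0, -0.002], [-0.004, 0.002, -1.0]]
wrist_force: [-0.6, 0.4, -0.7]
gripper_width: 0.155
```

Request:
play_rows([
  [[1,0,0,-0.002,0],[1,0,0,-0.0045,0],[1,0,0,-0.0045,0],[0.75,0,0,-0.0045,0],[0.75,0,0,-0.0045,0]],
])

```text
time_s: 32.0
tcp_pos: [0.5169, 0.0678, 0.0548]
ee_rot: [[1.0, -0.026, 0.002], [-0.026, -1.0, 0.001], [0.002, -0.001, -1.0]]
wrist_force: [-0.4, -0.4, -0.2]
gripper_width: 0.218
```

Request:
play_rows([
  [[0.75,0,0,0,0],[0.75,0,0,0.02,0],[0.75,0,0,0.05,0],[0.5,0,-0.02,0.09,0],[0.5,0,-0.05,0.13,0]],
])

```text
time_s: 32.42
tcp_pos: [0.5165, 0.0248, 0.1768]
ee_rot: [[1.0, -0.022, 0.001], [-0.022, -1.0, -0.0], [0.001, -0.0, -1.0]]
wrist_force: [1.2, 0.3, -0.2]
gripper_width: 0.331
```

Request:
play_rows([
  [[0.5,0,-0.035,0.04,-0.05],[0.5,0,-0.07,0.07,-0.088],[0.5,0,-0.11,0.1,-0.088],[0.5,0,-0.15,0.12,-0.088],[0.5,0,-0.19,0.13,-0.088]],
])

```text
time_s: 32.83
tcp_pos: [0.5166, -0.1429, 0.2993]
ee_rot: [[0.994, -0.112, 0.006], [-0.112, -0.994, -0.0], [0.006, -0.0, -1.0]]
wrist_force: [1.1, -0.3, 0.1]
gripper_width: 0.494
```

Request:
play_rows([
  [[0.5,0,-0.04,0,0],[0.5,0,-0.08,0,0],[0.5,-0.005,-0.12,0,0],[0.5,-0.008,-0.155,0,0],[0.5,-0.008,-0.165,0,0]],
])

```text
time_s: 33.25
tcp_pos: [0.5072, -0.3106, 0.2956]
ee_rot: [[0.993, -0.118, -0.0], [-0.118, -0.993, -0.001], [-0.0, 0.001, -1.0]]
wrist_force: [0.2, 0.8, -0.6]
gripper_width: 0.5
```

Run:
```python
from h import *
st();im,c=snap('wrist','w13.png')
for b in blobs(im,c,'white',.01,400):
  if 130<b[5]<180:print(b)
```

```text
t 33.25 tcp [ 0.5072 -0.3106  0.2956] jawyaw -96.77 F [ 0.2  0.8 -0.6] w 0.5 j6 99.1
(296, 328, 0.2681, -0.307, 83.2, 161, 56)
(68, 8, 0.7148, -0.0982, 83.3, 133, 16)
```

View pics/w13.png

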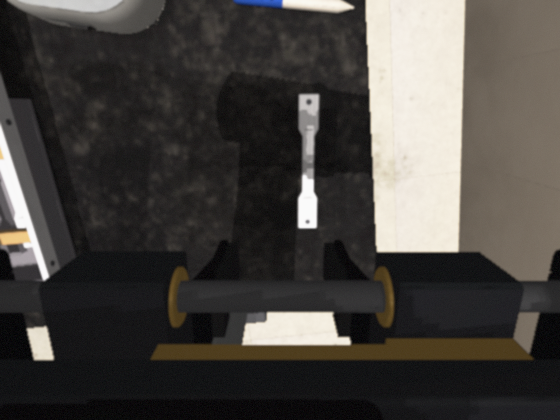

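The last bar is at (308,161), which agrees with the measured (0.507,-0.346).

Request:
play_rows([
  [[0.5,0,-0.02,-0.03,0.01],[0.5,0,-0.0355,-0.06,0.01],[0.5,0,-0.0355,-0.1,0.01],[0.5,0,-0.0355,-0.14,0.01],[0.5,0,-0.0355,-0.18,0.01]],
])

```text
time_s: 33.72
tcp_pos: [0.5084, -0.3415, 0.1148]
ee_rot: [[0.995, -0.103, 0.002], [-0.103, -0.995, -0.0], [0.002, 0.0, -1.0]]
wrist_force: [0.3, -0.4, -0.6]
gripper_width: 0.501
```

Request:
play_rows([
  [[0.5,0,0,-0.04,0],[0.5,0,0,-0.07,0],[0.5,0,0,-0.085,0],[0.5,0,0,-0.092,0],[0.5,0,0,-0.092,0]],
])

```text
time_s: 34.13
tcp_pos: [0.5077, -0.3411, 0.0222]
ee_rot: [[0.995, -0.103, -0.003], [-0.103, -0.995, 0.001], [-0.003, -0.001, -1.0]]
wrist_force: [0.3, -0.8, -0.6]
gripper_width: 0.502
```

Run:
```python
from h import *
st();im,c=snap('wrist')
for b in blobs(im,c,'white',.01,300):
  if abs(b[0]-281)<60: print(b)
```

```text
t 34.13 tcp [ 0.5077 -0.3411  0.0222] jawyaw -95.9 F [ 0.3 -0.8 -0.6] w 0.502 j6 102.9
(288, 328, 0.4683, -0.3422, 84.1, 24, 20)
(290, 148, 0.5628, -0.3531, -4.1, 60, 24)
```

Request:
play_rows([
  [[0.5,0,-0.0045,-0.001,0],[0.7,0,-0.0045,-0.0025,0],[1,0,-0.0045,-0.0025,0],[1,0,-0.0045,-0.0025,0],[1,0,-0.0045,-0.0025,0]],
])

```text
time_s: 34.6
tcp_pos: [0.5085, -0.3469, 0.0218]
ee_rot: [[0.995, -0.104, 0.001], [-0.104, -0.995, -0.0], [0.001, 0.0, -1.0]]
wrist_force: [0.4, -0.2, 0.5]
gripper_width: 0.282
```

Request:
play_rows([
  [[1,0,0,0,0],[1,0,0,0,0],[1,0,0,0,0],[1,0,0,0,0],[1,0,0,0,0]],
])

```text
time_s: 35.02
tcp_pos: [0.5083, -0.3467, 0.0214]
ee_rot: [[0.995, -0.103, 0.0], [-0.103, -0.995, -0.0], [0.0, 0.0, -1.0]]
wrist_force: [-0.5, 0.9, 2.5]
gripper_width: 0.159
```

Request:
play_rows([
  [[1,0,0,0.03,0],[1,0,0,0.07,0],[1,0,0,0.1,0],[1,0,0.03,0.13,0.04],[1,0,0.065,0.13,0.082]],
])

```text
time_s: 35.43
tcp_pos: [0.5117, -0.284, 0.1572]
ee_rot: [[1.0, -0.022, 0.012], [-0.022, -1.0, -0.005], [0.012, 0.005, -1.0]]
wrist_force: [1.6, 0.5, -0.2]
gripper_width: 0.151
```

Request:
play_rows([
  [[1,0.003,0.04,0,0],[1,0.006,0.08,0,0],[1,0.0067,0.12,0,0],[1,0.0067,0.16,0,0],[1,0.0067,0.2,0,0]],
])

```text
time_s: 35.85
tcp_pos: [0.5143, -0.0799, 0.1507]
ee_rot: [[1.0, -0.022, -0.001], [-0.022, -1.0, 0.0], [-0.001, -0.0, -1.0]]
wrist_force: [0.4, 0.5, -2.0]
gripper_width: 0.151
```

Request:
play_rows([
  [[1,0,0.04,0,0],[1,0,0.08,0,0],[1,0,0.1,0,0],[1,0,0.101,0,0],[1,0,0.101,0,0]],
])

```text
time_s: 36.27
tcp_pos: [0.5146, 0.0204, 0.1507]
ee_rot: [[1.0, -0.019, -0.001], [-0.019, -1.0, -0.0], [-0.001, 0.0, -1.0]]
wrist_force: [0.2, -1.0, -1.7]
gripper_width: 0.157
```

Request:
play_rows([
  [[1,0,0,0,0],[1,0,0,0,0],[1,0,0,0,0]],
])

```text
time_s: 36.52
tcp_pos: [0.5147, 0.0181, 0.1509]
ee_rot: [[1.0, -0.024, -0.001], [-0.024, -1.0, -0.0], [-0.001, 0.0, -1.0]]
wrist_force: [-0.4, -0.2, -0.9]
gripper_width: 0.153
```

Next I lower and release the bar, then rise while turning the jaws to grip the cover strip (jaw yaw -181.35), and look.

Request:
play_rows([
  [[1,0,0.001,-0.03,0],[1,0,0.001,-0.06,0],[1,0,0.001,-0.08,0],[1,0,0.001,-0.089,0],[1,0,0.001,-0.092,0]],
])

```text
time_s: 36.93
tcp_pos: [0.514, 0.0192, 0.0575]
ee_rot: [[1.0, -0.023, -0.003], [-0.023, -1.0, -0.001], [-0.003, 0.001, -1.0]]
wrist_force: [0.3, -0.3, -0.7]
gripper_width: 0.152
```

Request:
play_rows([
  [[1,0,0,-0.002,0],[1,0,0,-0.0045,0],[1,0,0,-0.0045,0],[0.75,0,0,-0.0045,0],[0.75,0,0,-0.0045,0]],
])

```text
time_s: 37.35
tcp_pos: [0.5157, 0.0205, 0.0557]
ee_rot: [[1.0, -0.021, 0.002], [-0.021, -1.0, 0.001], [0.002, -0.001, -1.0]]
wrist_force: [-0.2, 0.2, 0.3]
gripper_width: 0.22
```

Request:
play_rows([
  [[0.75,0,0,0,0],[0.75,0,0,0.02,0],[0.75,0,0,0.06,0],[0.5,0,0,0.1,0],[0.5,0,0,0.14,0]],
])

```text
time_s: 37.77
tcp_pos: [0.5145, 0.0202, 0.1966]
ee_rot: [[1.0, -0.022, -0.0], [-0.022, -1.0, -0.0], [-0.0, 0.0, -1.0]]
wrist_force: [1.2, 1.0, -0.3]
gripper_width: 0.328
```

Request:
play_rows([
  [[0.5,0,0.015,0.03,-0.11],[0.5,0,0.03,0.06,-0.22],[0.5,0,0.045,0.09,-0.33],[0.5,0,0.06,0.11,-0.44],[0.5,0,0.07,0.12,-0.55]],
])

```text
time_s: 38.18
tcp_pos: [0.5159, 0.0916, 0.319]
ee_rot: [[0.839, -0.545, 0.007], [-0.545, -0.839, 0.003], [0.004, -0.006, -1.0]]
wrist_force: [0.2, -0.1, -0.6]
gripper_width: 0.499
```

Request:
play_rows([
  [[0.5,0,0,0,-0.11],[0.5,0,0,0,-0.22],[0.5,0,0,0,-0.33],[0.5,0,0,0,-0.44],[0.5,0,0,0,-0.55]],
])

```text
time_s: 38.6
tcp_pos: [0.5147, 0.0904, 0.3151]
ee_rot: [[0.429, -0.903, 0.001], [-0.903, -0.429, 0.0], [-0.0, -0.001, -1.0]]
wrist_force: [0.2, 0.5, 0.1]
gripper_width: 0.502
```

Request:
play_rows([
  [[0.5,0,0,0,-0.11],[0.5,0,0,0,-0.22],[0.5,0,0,0,-0.33],[0.5,0,0,0,-0.44],[0.5,0,0,0,-0.47]],
])

```text
time_s: 39.02
tcp_pos: [0.5147, 0.0903, 0.315]
ee_rot: [[-0.025, -1.0, 0.001], [-1.0, 0.025, 0.0], [-0.0, -0.001, -1.0]]
wrist_force: [-0.1, 0.3, -0.1]
gripper_width: 0.501
```

Run:
```python
from h import *
st();im,c=snap('wrist','w14.png')
C=np.array([.5187,.0912]);a=np.radians(-1.35);R=np.array([[np.cos(a),-np.sin(a)],[np.sin(a),np.cos(a)]])
for b in blobs(im,c,'white',.042,200):
  print(b,np.round((np.array(b[2:4])-C)@R,4))
for b in blobs(im,c,'wood',.032,100):print('wood',b)
```

```text
t 39.02 tcp [0.5147 0.0903 0.315 ] jawyaw 178.56 F [-0.1  0.3 -0.1] w 0.501 j6 -29.2
(41, 348, 0.8666, 0.339, 88.7, 41, 29) [0.342  0.2559]
(525, 330, 0.1727, 0.3315, 88.6, 66, 29) [-0.3516  0.2321]
(281, 268, 0.517, 0.222, -1.4, 113, 9) [-0.0048  0.1307]
(281, 214, 0.5163, 0.1464, 3.5, 185, 72) [-0.0037  0.0551]
(258, 193, 0.5431, 0.1182, -0.1, 123, 35) [0.0238 0.0276]
(272, 173, 0.5255, 0.0925, -3.9, 71, 10) [0.0068 0.0015]
(492, 200, 0.2466, 0.1589, -78.7, 211, 175) [-0.2736  0.0613]
(278, 137, 0.5176, 0.0498, 1.2, 177, 91) [-0.0001 -0.0414]
(190, 173, 0.6293, 0.0999, -1.2, 457, 249) [0.1104 0.0113]
(502, 17, 0.2676, -0.075, -1.4, 122, 34) [-0.2471 -0.1721]
(44, 21, 0.766, -0.0771, 21.0, 107, 39) [ 0.2512 -0.1624]
wood (238, 208, 0.5717, 0.1395, 88.6, 19, 17)
wood (236, 170, 0.5701, 0.09, 86.9, 22, 16)
wood (322, 132, 0.4622, 0.0449, -89.8, 22, 15)
wood (235, 132, 0.5691, 0.0416, 88.6, 20, 17)
wood (234, 94, 0.5682, -0.0022, -1.4, 16, 14)
wood (324, 94, 0.4608, -0.0001, -1.4, 16, 15)
```

View pics/w14.png

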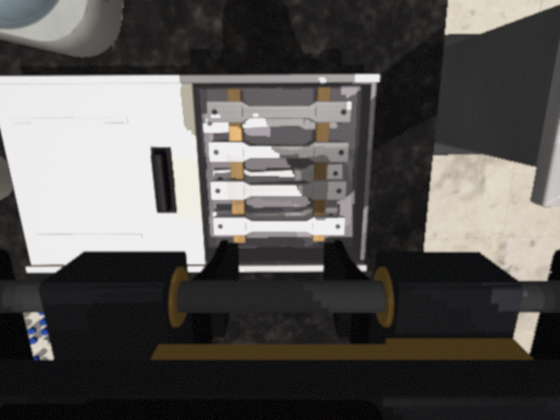

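All four upper bars lie parallel and evenly spaced on both sticks (rows 112, 152, 190 and 226). The grip strip is at (163,180). Next is closing the cover.

Request:
play_rows([
  [[0.5,0.04,-0.001,0,0],[0.5,0.08,-0.002,0,0],[0.5,0.12,-0.002,-0.03,0],[0.5,0.139,-0.002,-0.07,0],[0.5,0.139,-0.002,-0.11,0]],
])

```text
time_s: 39.48
tcp_pos: [0.6573, 0.0884, 0.2118]
ee_rot: [[-0.021, -1.0, 0.006], [-1.0, 0.021, 0.001], [-0.001, -0.006, -1.0]]
wrist_force: [0.7, 0.6, -1.2]
gripper_width: 0.501
```

Request:
play_rows([
  [[0.5,0,0,-0.04,0],[0.5,0,0,-0.08,0],[0.5,0,0,-0.105,0],[0.5,0,0,-0.118,0],[0.5,0,0,-0.122,0]],
])

```text
time_s: 39.9
tcp_pos: [0.6513, 0.0877, 0.0864]
ee_rot: [[-0.021, -1.0, -0.006], [-1.0, 0.021, -0.002], [0.002, 0.006, -1.0]]
wrist_force: [0.3, -0.5, 0.3]
gripper_width: 0.504
```

Request:
play_rows([
  [[1,0,0,0,0],[1,0,0,0,0],[1,0,0,0,0],[1,0,0,0,0],[1,0,0,0,0]],
])

```text
time_s: 40.32
tcp_pos: [0.6538, 0.0885, 0.0915]
ee_rot: [[-0.021, -1.0, 0.003], [-1.0, 0.021, 0.001], [-0.001, -0.002, -1.0]]
wrist_force: [0.2, 0.2, -0.7]
gripper_width: 0.206
```

Request:
play_rows([
  [[1,0,0,0,0],[1,0,0,0,0],[1,0,0,0,0]],
])

```text
time_s: 40.57
tcp_pos: [0.6536, 0.0885, 0.0911]
ee_rot: [[-0.021, -1.0, 0.002], [-1.0, 0.021, 0.0], [-0.0, -0.002, -1.0]]
wrist_force: [-1.0, 0.1, 4.3]
gripper_width: 0.154
```

Request:
play_rows([
  [[1,-0.015,0,0,0],[1,-0.035,0.001,0,0],[1,-0.06,0.0015,0,0],[1,-0.085,0.002,0,0],[1,-0.1,0.0023,0,0]],
])

```text
time_s: 40.98
tcp_pos: [0.5527, 0.0905, 0.0911]
ee_rot: [[-0.02, -1.0, 0.003], [-1.0, 0.02, 0.001], [-0.001, -0.003, -1.0]]
wrist_force: [2.2, -1.4, 1.3]
gripper_width: 0.153
```

Request:
play_rows([
  [[1,-0.02,0.0005,0,0],[1,-0.045,0.001,0,0],[1,-0.07,0.0015,0,0],[1,-0.09,0.002,0,0],[1,-0.096,0.0022,0,0]],
])

```text
time_s: 41.4
tcp_pos: [0.4557, 0.0924, 0.0911]
ee_rot: [[-0.02, -1.0, 0.001], [-1.0, 0.02, 0.0], [-0.0, -0.001, -1.0]]
wrist_force: [1.6, -3.4, 3.2]
gripper_width: 0.157
```

Request:
play_rows([
  [[1,-0.002,0,0,0],[1,-0.004,0,0,0],[1,-0.006,0,0,0],[1,-0.008,0,0,0],[1,-0.008,0,0,0]],
])

```text
time_s: 41.82
tcp_pos: [0.4505, 0.0925, 0.091]
ee_rot: [[-0.02, -1.0, 0.002], [-1.0, 0.02, -0.001], [0.001, -0.002, -1.0]]
wrist_force: [-0.9, -3.6, 8.9]
gripper_width: 0.154
```

Request:
play_rows([
  [[1,-0.002,0,0,0],[1,-0.004,0,0,0],[1,-0.005,0,0,0],[1,-0.005,0,0,0]],
])

```text
time_s: 42.15
tcp_pos: [0.4485, 0.0927, 0.091]
ee_rot: [[-0.019, -1.0, 0.007], [-1.0, 0.019, 0.0], [-0.0, -0.007, -1.0]]
wrist_force: [10.7, -9.6, 0.1]
gripper_width: 0.155
```

Request:
play_rows([
  [[1,0.001,0,0,0],[0.6,0.002,0,0,0],[0.6,0.002,0,0,0],[0.6,0.002,0,0,0],[0.6,0.002,0,0,0]],
])

```text
time_s: 42.57
tcp_pos: [0.4458, 0.0928, 0.0894]
ee_rot: [[-0.021, -1.0, -0.001], [-1.0, 0.021, -0.0], [0.0, 0.001, -1.0]]
wrist_force: [-0.1, 0.6, 0.3]
gripper_width: 0.359
```

Request:
play_rows([
  [[0.6,0,0,0.02,0],[0.6,0,0,0.06,0],[0.6,0,0,0.1,0],[0.6,0,0,0.14,0],[0.6,0,0,0.18,0]],
])

```text
time_s: 42.98
tcp_pos: [0.4454, 0.0928, 0.2716]
ee_rot: [[-0.021, -1.0, -0.001], [-1.0, 0.021, 0.0], [-0.0, 0.001, -1.0]]
wrist_force: [1.6, 0.8, -0.4]
gripper_width: 0.398
```

Request:
play_rows([
  [[0.6,0,0,0.03,0],[0.6,0,0,0.03,0],[0.6,0,0,0.03,0]],
])

```text
time_s: 43.23
tcp_pos: [0.4465, 0.0934, 0.3014]
ee_rot: [[-0.021, -1.0, 0.003], [-1.0, 0.021, 0.003], [-0.003, -0.003, -1.0]]
wrist_force: [0.4, -0.4, -1.5]
gripper_width: 0.401
```

Run:
```python
from h import *
st();im,c=snap('wrist','w15.png')
C=np.array([.5187,.0912]);a=np.radians(-1.35);R=np.array([[np.cos(a),-np.sin(a)],[np.sin(a),np.cos(a)]])
m=mask(im,'black');m[:100]=0;m[240:]=0
for k in cv2.findContours(m,0,1)[0]:
  if 500<cv2.contourArea(k)<5000:
    r=cv2.minAreaRect((ray(c,k[:,0],.081)*1000).astype(np.float32));print(cv2.boundingRect(k),r,(np.array(r[0])/1000-C)@R)
```

```text
t 43.23 tcp [0.4465 0.0934 0.3014] jawyaw 178.81 F [ 0.4 -0.4 -1.5] w 0.401 j6 -33.5
(271, 146, 19, 66) ((447.7680969238281, 93.448486328125), (72.50019073486328, 19.23154067993164), 86.76158905029297) [-0.07096519  0.00057672]
```

View pics/w15.png

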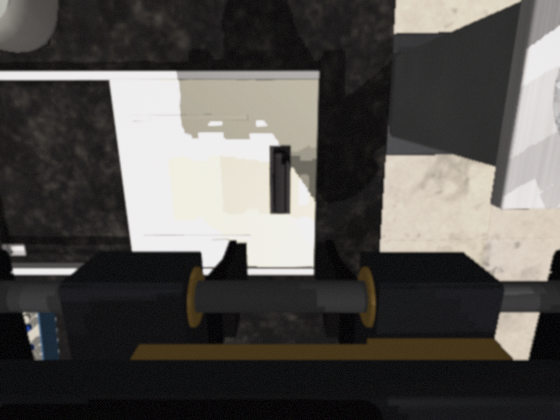

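The cover is fully shut. Its front edge at x≈317 is flush with the box front, and the grip measures -71 mm in box x against the expected -70. I'll hand in now.

```bash
python3 -c "
from h import *
st();print(finish_job())"
```

```text
t 43.28 tcp [0.4456 0.093  0.2996] jawyaw 178.8 F [-0.2 -0.2 -0.9] w 0.4 j6 -33.5
the job is handed in; nothing more can be done
None
```

The job is done and handed in at 43 s, with the gripper clear of everything. I slid the cover open, laid the two sticks across the lower bars, set all four loose bars on them and slid the cover shut. One loose bar, the far-right one, was knocked aside during the run; I picked it up from its new place.

**Before shutting:** the wrist picture showed four parallel upper bars, evenly spaced across both sticks.

**After shutting:**
- The cover travelled 205 mm to its stop.
- The grip strip measured 71 mm in front of the box centre; 70 mm is expected when shut.
- The cover's front edge was flush with the box front in the last picture.

**Less certain points:**
- When I gripped the first bar, the fingertips touched the worktop at about 15 N. I gripped the later bars slightly higher.
- Shadow hid three of the loose bars in the wrist views just before their grasps. I used earlier measurements for those, and all three grasps held.
- I did not measure where the lower bars, marker and tin ended up; the pictures along the way showed nothing disturbed.

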